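# Lock the spice drawer open, put a jar away, release and shut it

## Task

Ease the spice drawer out until the pin of its side lever finds its slot, and push the lever fully down to lock the drawer open, feeling for the slot and never forcing the lever. With the drawer locked, set the small empty jar from the counter gently upright in the vacant pocket and let go of it. Then flick the lever fully up to release the drawer and push the drawer fully home, leaving everything else where it stands.

Things in the scene. Friction and masses are not known exactly. Their poses are not given: they have to be found in the camera images.
- unit: Spice drawer unit, fixed: base plate 300 deep x 170 wide x 6 mm; wooden surround over its rear (185 to 305 behind the front edge, 186 wide, top at 144) that the drawer runs under. Origin on the counter under the base's front edge on the drawer's middle line (base reaches 67 to -y, 102 to +y); x to the back, y left. A steel strip 20 wide, top at 22, lies 48 to +y, under the lever; a slot in it takes the lever's pin.
- drawer (a joint): How far the drawer is out (m): 0 home, 0.138 outer stop; slides along the unit's -x, 1 N friction, stays where left. Starts 0.065 to 0.085 out. The pin meets its slot at one place between 0.090 and 0.132, other in every unit as the strip is screwed on differently; 1.5 mm to spare each way. Pockets' side walls 65 apart over all, top at 48; jars stand in pockets 1, 2 and 4 from the front, tops at 111.
- lever (a joint): Steel hold-open lever on the drawer's +y side (rad): 0 fully up (free), 0.70 fully down (locked). Hinged about the unit's y; its free end points forward and swings down. Stiff: 2.5 N at the bar moves it, it stays where left. Off the slot the pin lands on the strip at about 0.56 and goes no further; over it the lever goes on to 0.70 (bar 9 mm lower). Pin or rubber shoulder bearing on the strip with over 40 N (about 25 N at the bar) is forcing.
- lever_bar (a point): Middle of the free part (32 long, 12 diameter, along the unit's y) of the lever's round bar, which sticks out to +y from the lever's arm, 72 from the middle line: pinch, press or lift it here. The hinge is 225 behind the drawer's front face at height 34; the bar swings 64.6 from its axis: fully down, 62 in front of and 18 above it (46 above the base plate); fully up, 36 in front and 54 above.
- vacant_pocket (a point): Middle of the floor of the one vacant pocket, third from the front (174 behind the drawer's front face, floor at height 16); 61 long (x) x 62 wide, walls 30 high. Moves with the drawer; when home it lies under the edge of the wooden surround.
- drawer_front (a point): Middle line of the outer face of the drawer's wooden front, height 57. The front spans heights 26 to 88, and 65 to the -y and 100 to the +y side of this point; push it along the unit's +x to shut the drawer. A thin steel edge pull juts 16 from its top edge (no obstacle).
- jar: The small empty glass jar with steel screw lid, like those in the drawer: 48 diameter, 95 tall, about 0.15 kg; straight glass up to 65, lid 46 diameter from 79 up. Stands on the counter left or right of the drawer. Origin at the middle of its underside, z up.
- sugar_bowl: White ceramic sugar bowl with its lid on, 90 diameter, 97 tall, on the counter on the other side of the drawer from the jar; leave it. Origin under its middle.
- tall_jar: Bigger glass jar, 80 diameter, 130 tall, standing on a slatted wooden trivet 150 square and 18 high; leave it. Origin under its middle.
- pancake_ring: Stainless pancake ring, 90 diameter, 24 high, with a short wire handle; leave it. Origin under its middle.
- turner: Yellow silicone turner, 280 long, 18 high, lying on the counter; leave it. Origin in its handle.
- pepper_mill: Wooden pepper mill, 52 diameter, 172 tall; leave it. Origin under its middle.
- griddle: Electric griddle, 580 long (x) x 330 wide, 80 high, on the right; fixed. Origin on the counter under its middle.
Mind the look-alikes: they are no part of the job. Leave any blue or orange look-alike of the jar alone.

How it is judged (in metres and radians):
On the way, in this order (a step that is already met when the one before it is completed fails the run):
1. the drawer is locked open: lever fully down with its pin in the slot (value of joint lever above 0.64 rad and value of joint drawer above 0.08 m), for 0.2 s.
2. the jar stands upright in the vacant pocket, let go, with the drawer still locked open (all of step 1 and horizontal distance between jar and vacant_pocket below 0.012 m and z of jar in the frame of vacant_pocket between -0.004 and 0.004 m and angle between jar's own z axis and vertical below 0.08 rad and contact force between the fingers and jar below 0.1 N), for 0.3 s.
3. the lever is flicked fully up, the jar still in its pocket (value of joint lever below 0.12 rad and horizontal distance between jar and vacant_pocket below 0.012 m and z of jar in the frame of vacant_pocket between -0.004 and 0.004 m and angle between jar's own z axis and vertical below 0.08 rad), for 0.1 s.
At the end, for the whole second after the job is handed in: The drawer is fully home (within 6 mm), its lever fully up (below 0.12 rad), and the jar stands upright on the floor of its pocket (within 12 mm of the pocket's middle, tilted less than 0.08 rad), at rest and let go (all of step 3 and value of joint drawer below 0.006 m and linear speed of jar below 0.02 m/s and contact force between the fingers and jar below 0.1 N); the robot touches nothing.
It fails at once if the lever is forced: its pin or shoulder bears on the unit with more than 40 N (contact force between lever and unit above 40 N).
It fails at once if the jar is dropped into the pocket (linear speed of jar above 0.6 m/s and horizontal distance between jar and vacant_pocket below 0.04 m and contact force between the fingers and jar below 0.1 N).
It fails at once if another thing on the counter is moved more than 25 mm or knocked over (distance of any of sugar_bowl, tall_jar, pancake_ring, turner, pepper_mill from where it was at the start of the episode above 0.025 m or angle between any of sugar_bowl, tall_jar, pancake_ring, turner, pepper_mill's own z axis and vertical above 0.3 rad).
It also fails if it takes over 72 s, if anything falls off the work surface, if the arm or the gripper's body presses on something with over 40 N, if the wrist force passes 120 N, or if a joint passes its speed limit or range.

## Robot

A 6-joint arm with a two-finger parallel gripper is mounted at the origin on the work surface. World frame = base frame: x ahead of the robot, y to its left, z up, the work surface at z = 0. Lengths are in mm, angles in rad, forces in N, time in s.
With the tool pointing down it reaches from about 275 to 1000 mm from the base axis. Payload 8.4 kg.
Tool frame: the origin (TCP) lies at the very end of the fingers, on their centre line; the grasp point (between the pads) lies 19 mm behind it (r.pinch_z is the distance from the TCP to the grasp point, in mm); z points along the fingers, y is the direction in which the jaws open and shut (so a half turn about z gives the same grasp; the last joint's range is limited). The gripper opens to 85 mm and grips with 20 to 120 N. Pads are 22 mm wide; open, the fingers measure 114 mm over their backs; the gripper's body (76 mm by 85 mm) begins 54 mm behind the grasp point. The pads swing forward as they close: fully open they stand 13 mm farther back than shut.
Start: joints at [1.104, 0.353, 1.633, -0, 1.155, -0.002], TCP at [280.152, 558.698, 231.281] pointing down, gripper open.
Joint ranges: [-2.63, 2.63], [-0.92, 2.1], [0.06, 2.66], [-1.3, 4.44], [0, 2.69], [-3.02, 3.02]. Speed limits (rad/s): [2.22, 2.22, 2.79, 3.14, 3.14, 3.14].

## Interface

Orientations are given as [roll, pitch, yaw] about the fixed x, y, z axes, in that order (R = Rz(yaw) Ry(pitch) Rx(roll)).
In Python, from rig import r, optics gives the robot as it stands.
- The arm moves only by the shell command python3 -m creep 'ROWS' [FORCE]. ROWS is JSON, a list of rows, each an object with "dp": the shift along the tool's x, y, z in mm, a list of three; "angular": the turn, a rotation vector about the tool's x, y, z in rad, a list of three; "fingers": the finger opening in mm, from 0 to 85.4. In form: [{"dp": [dx, dy, dz], "angular": [wx, wy, wz], "fingers": fingers}, ...]. A call has 1 to 5 rows; each row is the pose to reach, as a shift and turn from the pose commanded when the call began, along the tool's axes at that moment; what a row does not reach only later rows make up. A row lasts 1/12 s, in which the tool goes at most 41.7 mm and 7.16 degrees, less where a joint would pass 70% of its speed; a pose out of reach is approached as far as the arm can. A call with a gripper value outside its range is refused whole. The fingers move at their own pace and stop on an object; FORCE is the grip in N (left out, the last holds). Time passes only in rows, so rows that repeat a pose let the fingers close. It gives the time, the measured TCP pose, the force and the opening at its end, in the units of the state.
- r.sense(): the state, without advancing time (a new reading comes with each control period).
- optics.grab_frame(name): name is "scene" or "top" or "wrist"; returns the picture (384x512x3 uint8, blue, green, red); there is no depth.
- optics.camera_params(name): a dict with "fx", "fy", "cx", "cy" (pixels), "distortion" ([k1, k2, p1, p2, k3] as OpenCV has them; the pictures are not rectified), "eye" and "rotation" of the camera in the world; the wrist camera has in their place "T_tool_cam" (4x4, takes a point from camera to tool coordinates, whose origin is the TCP and whose axes are the flange's). Camera axes: x right, y up, looking along -z (the intrinsics and any distortion apply to the point x, -y, -z); pixel columns grow to the right and rows downward; lengths in mm; the calibration is good to about 2 mm. A picture is of the moment at which its call begins: read the wrist's pose just before it. camera_params takes no time and is no camera call.
- r.sign_off(): hands the job in, once; it reports no verdict.
The state is a dict: "clock": time; "qpos": joint angles; "qvel": joint speeds; "joint_efforts": joint torques, N m; "eef_pos": TCP position; "tcp_rot": TCP orientation; "contact_force": force on the tool from outside, world axes, zero at the start; "wrist_torque": the same for the moment, N m; "opening": opening from 0.0 (shut) to 1.0 (fully open).
Only numpy, scipy, OpenCV 4.12 (cv2) and the standard library are available. Lean on these libraries where they do the work, as an engineer would, in place of code of your own. Each camera call takes 0.05 s, during which the arm holds its last target.

## Working session

There is one attempt and no reset: what is moved stays moved. The work goes in short steps, Python scripts to look and compute and a shell command to move; the robot and the scene stay as the last step left them, time stands still between calls to the robot, and variables do not carry over. Pictures are saved under pics/ and viewed, and the job is handed in when it is done.

```bash
ls; mkdir -p pics; cat > h.py <<'E'
import numpy as np, cv2
from rig import r, optics
from scipy.spatial.transform import Rotation as R
def cam(n,st=None):
    p=optics.camera_params(n)
    K=np.array([[p['fx'],0,p['cx']],[0,p['fy'],p['cy']],[0,0,1.]]);D=np.array(p['distortion'],float)
    if n=='wrist':
        st=st or r.sense()
        T=np.eye(4);T[:3,:3]=R.from_euler('xyz',st['tcp_rot']).as_matrix();T[:3,3]=st['eef_pos']
        M=T@np.array(p['T_tool_cam']);return K,D,M[:3,3],M[:3,:3]
    return K,D,np.array(p['eye'],float),np.array(p['rotation'],float).reshape(3,3) if np.size(p['rotation'])==9 else R.from_euler('xyz',p['rotation']).as_matrix()
def ray(c,uv):
    K,D,e,Rm=c
    q=cv2.undistortPoints(np.array([[uv]],float),K,D)[0,0]
    return e,Rm@np.array([q[0],-q[1],-1.])
def onz(c,uv,z):
    e,d=ray(c,uv);return e+d*(z-e[2])/d[2]
def proj(c,P):
    K,D,e,Rm=c
    q=(np.atleast_2d(P)-e)@Rm;q=q*[1,-1,-1]
    return cv2.projectPoints(q.reshape(-1,1,3),np.zeros(3),np.zeros(3),K,D)[0][:,0]
def two(c1,u1,c2,u2):
    e1,d1=ray(c1,u1);e2,d2=ray(c2,u2);d1/=np.linalg.norm(d1);d2/=np.linalg.norm(d2)
    s=np.linalg.lstsq(np.c_[d1,-d2],e2-e1,rcond=None)[0]
    a=e1+s[0]*d1;b=e2+s[1]*d2;return (a+b)/2,np.linalg.norm(a-b)
E
python3 - <<'E'
from h import *
for n in ['scene','top','wrist']:
    f=optics.grab_frame(n);cv2.imwrite(f'pics/{n}0.png',f)
    p=optics.camera_params(n);print(n,{k:np.round(v,3).tolist() for k,v in p.items()})
print(r.sense(),r.pinch_z)
E
```

```text
pics
scene {'fx': 451.122, 'fy': 451.122, 'cx': 258.117, 'cy': 190.668, 'distortion': [-0.069, 0.0, 0.0, 0.0, 0.0], 'eye': [1002.664, -678.808, 1208.974], 'rotation': [0.621, -0.006, 0.63]}
top {'fx': 425.477, 'fy': 425.477, 'cx': 254.877, 'cy': 198.375, 'distortion': [-0.077, 0.0, 0.0, 0.0, 0.0], 'eye': [261.923, -36.201, 1428.635], 'rotation': [0.21, 0.005, -1.613]}
wrist {'fx': 308.677, 'fy': 308.677, 'cx': 254.637, 'cy': 193.498, 'distortion': [-0.083, 0.0, 0.0, 0.0, 0.0], 'T_tool_cam': [[0.0, 0.956, 0.293, 75.734], [1.0, -0.0, -0.0, -1.283], [-0.0, 0.293, -0.956, -141.14], [0.0, 0.0, 0.0, 1.0]]}
{'clock': 0.15, 'qpos': array([ 1.10358887e+00,  3.53510614e-01,  1.63396424e+00,  6.75743827e-06,
        1.15520113e+00, -2.38307128e-03]), 'qvel': array([-0.00015957, -0.0036083 , -0.00123138, -0.00075814,  0.0013711 ,
        0.00028386]), 'joint_efforts': array([-7.15897368e-04, -6.05644798e+01, -3.42335987e+01, -2.32096072e-04,
        6.25846631e-03, -1.36755332e-05]), 'eef_pos': array([279.9897015 , 558.36611862, 230.72027712]), 'tcp_rot': array([-3.14050935e+00, -8.76087766e-06,  2.67676553e+00]), 'contact_force': array([-0.26117418, -0.8234932 ,  0.12074315]), 'wrist_torque': array([-0.02989782, -0.06719476, -0.00812768]), 'opening': 1.0035413588655966} 18.700000000000003
```

View pics/scene0.png

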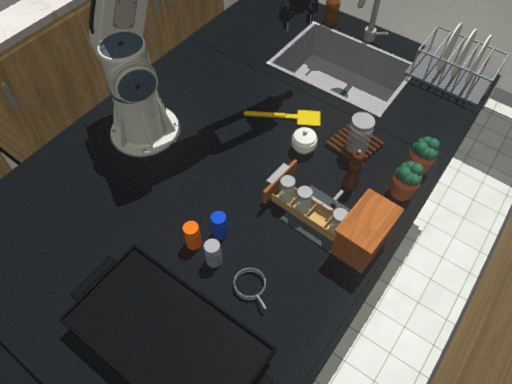

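View pics/top0.png

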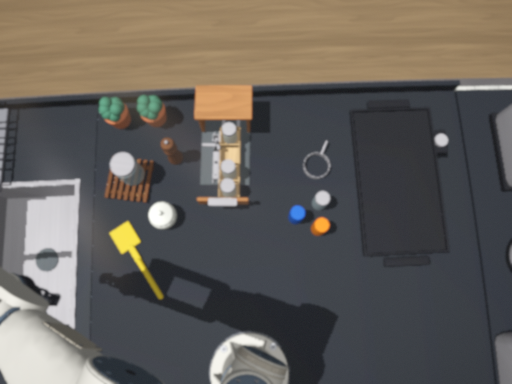

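View pics/wrist0.png

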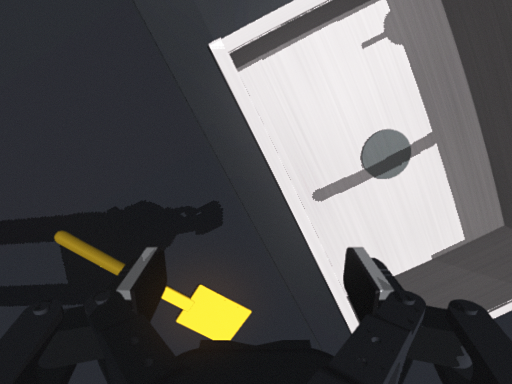

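```bash
python3 - <<'E'
from h import *
t=cv2.imread('pics/top0.png');s=cv2.imread('pics/scene0.png')
cv2.imwrite('pics/t1.png',cv2.resize(t[75:245,180:345],None,fx=3.5,fy=3.5,interpolation=cv2.INTER_CUBIC))
cv2.imwrite('pics/s1.png',cv2.resize(s[130:280,170:410],None,fx=3.3,fy=3.3,interpolation=cv2.INTER_CUBIC))
ct=cam('top');cs=cam('scene')
print('front L/R edge',onz(ct,(197,200),88),onz(ct,(249,200),88))
print('surround',onz(ct,(195,120),144),onz(ct,(252,120),144), onz(ct,(195,87),144),onz(ct,(252,87),144))
print('jar',onz(ct,(323,198),95),onz(cs,(212,243),95))
print('blue',onz(ct,(298,213),95),onz(ct,(321,226),95))
E
```

```text
front L/R edge [550.36350829 145.37240088  88.        ] [543.10999226 -22.2624116   88.        ]
surround [802.65668475 141.11174064 144.        ] [794.07940587 -42.80960427 144.        ] [919.25895721 140.16488774 144.        ] [910.22020103 -47.52542056 144.        ]
jar [ 537.90742726 -259.82918447   95.        ] [ 540.09769449 -253.13858336   95.        ]
blue [ 492.65183252 -176.47460895   95.        ] [ 447.752401  -246.7048414   95.       ]
```

View pics/t1.png

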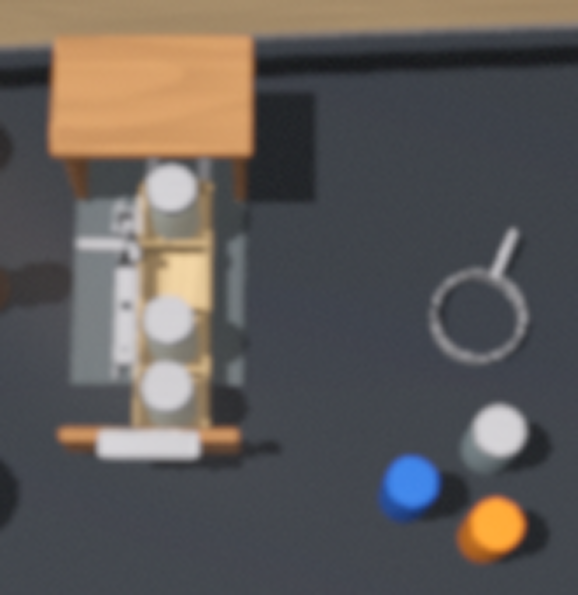

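View pics/s1.png

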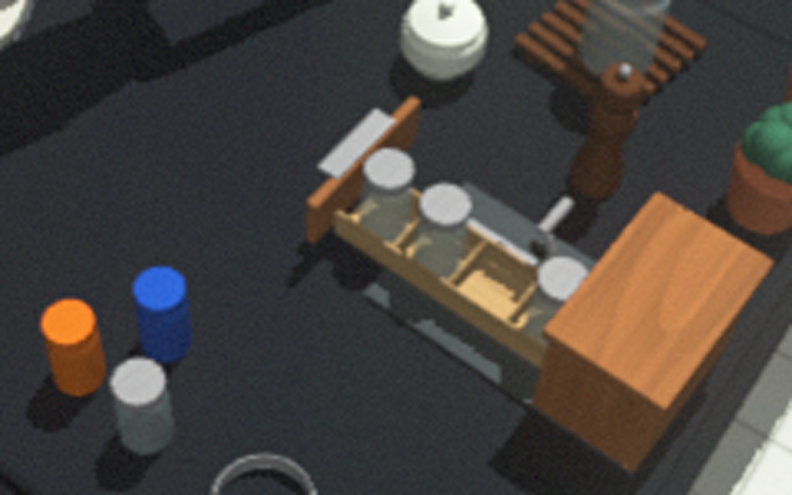

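```bash
python3 - <<'E'
from h import *
ct=cam('top');cs=cam('scene')
for n,c,zz in [('top',ct,(75,245,180,345)),('scene',cs,(130,280,170,410))]:
    im=cv2.imread(f'pics/{n}0.png');hsv=cv2.cvtColor(im,cv2.COLOR_BGR2HSV)
    m=((hsv[...,1]<35)&(hsv[...,2]>150)).astype(np.uint8)
    k,l,st,ce=cv2.connectedComponentsWithStats(m)
    for i in range(1,k):
        x,y,w,h,a=st[i]
        if a<12 or not(zz[2]-100<x<zz[3]+30 and zz[0]<y<zz[1]): continue
        u=(x+(w-1)/2,y+(h-1)/2)
        print(n,st[i],ce[i].round(1),'z111',onz(c,ce[i],111)[:2].round(1),'z95',onz(c,ce[i],95)[:2].round(1),'z88',onz(c,ce[i],88)[:2].round(1))
    # griddle etc
for nm,u,z in [('mill',(167,143),172),('bowl',(161,213),80),('turner',(125,237),10),('trivet',(152,160),18),('trivet',(150,202),18)]:
    print(nm,onz(ct,u,z).round())
E
```

```text
top [221 122  15  14 163] [228.1 128.6] z111 [781.2  36.7] z95 [787.5  37.6] z88 [790.3  38. ]
top [212 132   8  10  52] [215.9 137.1] z111 [753.4  77.5] z95 [759.4  78.8] z88 [762.   79.4]
top [320 141   7  14  32] [323.1 148. ] z111 [ 700.6 -270.4] z95 [ 705.9 -273.2] z88 [ 708.2 -274.5]
top [202 142  18  41 292] [214.  159.5] z111 [677.   85.5] z95 [682.  87.] z88 [684.3  87.7]
top [110 152  24  25 473] [121.5 163.8] z111 [676.6 387.5] z95 [681.6 392.7] z88 [683.8 394.9]
top [221 160  15  14 166] [227.4 166.1] z111 [652.7  42.7] z95 [657.4  43.7] z88 [659.5  44.1]
top [220 177  15  16 188] [227.  184.9] z111 [590.6  45.8] z95 [594.6  46.8] z88 [596.3  47.3]
top [315 191  15  15 174] [322.  197.7] z111 [ 535.6 -254.1] z95 [ 538.9 -256.7] z88 [ 540.4 -257.9]
top [208 197  29   9 240] [221.9 201.3] z111 [537.9  63.3] z95 [541.3  64.5] z88 [542.7  65.1]
top [148 201  26  28 563] [160.6 214.7] z111 [502.9 258.3] z95 [505.9 261.8] z88 [507.1 263.4]
scene [  328   157   184   227 18493] [429.7 281.1] z111 [1085.5   -8.6] z95 [1086.7    1.2] z88 [1087.3    5.4]
scene [267 163  22  21 159] [277.8 173.1] z111 [554.4  50. ] z95 [547.9  60.6] z88 [545.   65.2]
scene [281 175  14  12 130] [287.5 180.5] z111 [594.2  44. ] z95 [588.3  54.5] z88 [585.7  59.1]
scene [297 186  16  12 137] [304.7 191.3] z111 [658.4  40.9] z95 [653.4  51.4] z88 [651.2  56. ]
scene [334 190   9  10  30] [338.  194.5] z111 [745.1  90.1] z95 [741.4 101.3] z88 [739.7 106.2]
scene [312 197  21  13  42] [322.2 203. ] z111 [723.1  35.8] z95 [719.   46.2] z88 [717.2  50.8]
scene [333 208  15  13 136] [339.6 213.4] z111 [782.8  34.6] z95 [779.6  45. ] z88 [778.2  49.5]
scene [204 239  16  14 169] [211.4 245.1] z111 [ 549.7 -265.3] z95 [ 543.1 -259.3] z88 [ 540.2 -256.6]
mill [718. 226. 172.]
bowl [514. 264.  80.]
turner [450. 402.  10.]
trivet [714. 310.  18.]
trivet [565. 316.  18.]
```

```bash
python3 - <<'E'
from h import *
ct=cam('top');cs=cam('scene')
ex=np.array([.9988,-.048,0]);ey=np.array([.048,.9988,0])
F=np.array([545,47.2,0])
pts=[F+ex*(225-36)+ey*y+[0,0,88] for y in(56,72,88)]
pts+=[F+ex*174+[0,0,16]]
for n,c,z in[('top',ct,(75,245,180,345)),('scene',cs,(130,280,170,410))]:
    q=proj(c,pts);print(n,q.round(1).tolist())
    im=cv2.imread(f'pics/{n}0.png');a=im[120:210,180:270] if n=='top' else im[150:250,260:360]
    o=np.array([180,120]) if n=='top' else np.array([260,150])
    b=cv2.resize(a,None,fx=6,fy=6,interpolation=cv2.INTER_CUBIC)
    for p in q: cv2.circle(b,tuple(((p-o+.5)*6).astype(int).tolist()),4,(0,0,255),1)
    cv2.imwrite(f'pics/ov_{n}.png',b)
E
```

```text
top [[211.7, 144.5], [206.9, 144.5], [202.1, 144.5], [229.8, 155.5]]
scene [[335.1, 196.6], [337.9, 193.3], [340.8, 190.0], [317.9, 218.7]]
```

View pics/ov_top.png

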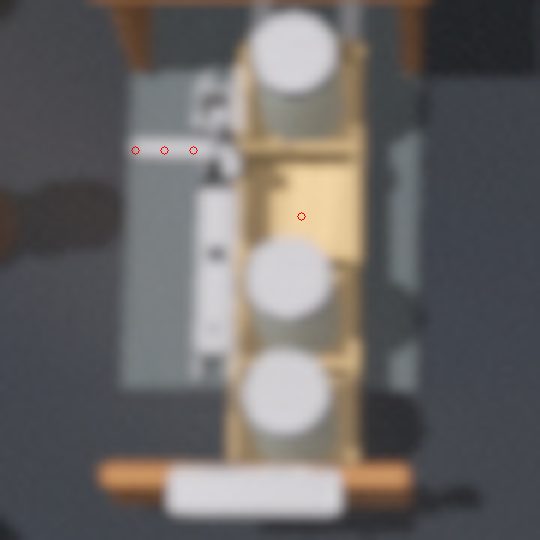

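View pics/ov_scene.png

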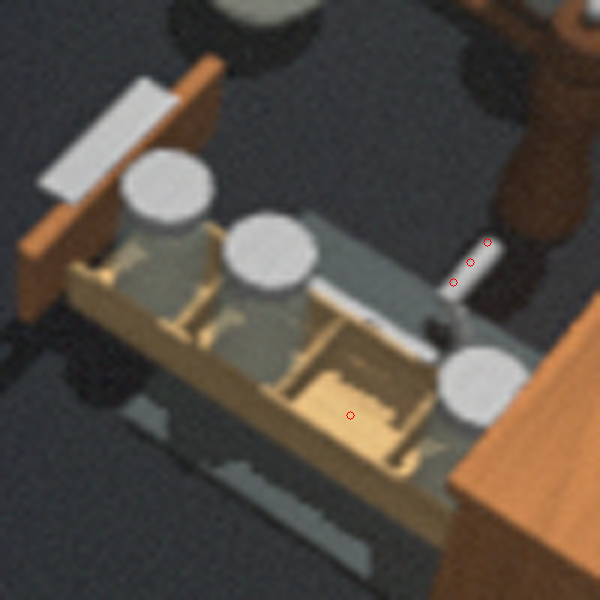

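```bash
cat >> h.py <<'E'
def to(p,yaw):
    s=r.sense();Rc=R.from_euler('xyz',s['tcp_rot']);Rt=R.from_euler('xyz',[np.pi,0,yaw])
    print('now',s['eef_pos'].round(1),s['tcp_rot'].round(3),'q',s['qpos'].round(2),'F',s['contact_force'].round(1),'op',round(s['opening'],2),'t',round(s['clock'],2))
    print('dp',Rc.inv().apply(np.array(p)-s['eef_pos']).round(1).tolist(),'ang',(Rc.inv()*Rt).as_rotvec().round(3).tolist())
E
cat > to.py <<'E'
import sys
from h import *
to([float(v) for v in sys.argv[1:4]],float(sys.argv[4]))
E
python3 to.py 737 110 231 1.523
```

```text
now [280.  558.4 230.7] [-3.141 -0.     2.677] q [ 1.1   0.35  1.63  0.    1.16 -0.  ] F [-0.3 -0.8  0.1] op 1.0 t 0.15
dp [-609.5, -195.9, -0.1] ang [-0.001, 0.001, 1.154]
```

```bash
for i in 1 ; do python3 -m creep '[{"dp":[-38,-12,0],"angular":[0,0,0.11],"fingers":85},{"dp":[-76,-24,0],"angular":[0,0,0.22],"fingers":85},{"dp":[-114,-37,0],"angular":[0,0,0.33],"fingers":85},{"dp":[-152,-49,0],"angular":[0,0,0.44],"fingers":85},{"dp":[-190,-61,0],"angular":[0,0,0.55],"fingers":85}]'; done; python3 to.py 737 110 231 1.523
```

```text
clock: 0.57
eef_pos: [423.5, 417.5, 231.1]
tcp_rot: [-3.141, 0.0, 2.122]
contact_force: [-0.1, 1.0, 0.8]
opening: 0.996
now [423.5 417.5 231.1] [-3.141  0.     2.122] q [ 0.78  0.31  1.7  -0.    1.14  0.22] F [-0.1  1.   0.8] op 1.0 t 0.57
dp [-426.1, 106.1, 0.1] ang [-0.0, 0.0, 0.599]
```

```bash
python3 -m creep '[{"dp":[-39,9,0],"angular":[0,0,0.12],"fingers":85},{"dp":[-78,19,0],"angular":[0,0,0.24],"fingers":85},{"dp":[-117,29,0],"angular":[0,0,0.36],"fingers":70},{"dp":[-156,39,0],"angular":[0,0,0.48],"fingers":60},{"dp":[-195,48,0],"angular":[0,0,0.599],"fingers":50}]'; python3 to.py 737 110 231 1.523
```

```text
clock: 0.98
eef_pos: [567.5, 277.1, 231.1]
tcp_rot: [-3.141, 0.0, 1.522]
contact_force: [0.8, 0.6, 0.1]
opening: 0.604
now [567.5 277.1 231.1] [-3.141  0.     1.522] q [0.45 0.36 1.62 0.   1.16 0.5 ] F [0.8 0.6 0.1] op 0.6 t 0.98
dp [-158.6, 177.5, 0.1] ang [-0.0, 0.0, -0.001]
```

```bash
python3 -m creep '[{"dp":[-36,-18,0],"angular":[0,0,0],"fingers":45},{"dp":[-71,-36,0],"angular":[0,0,0],"fingers":45},{"dp":[-107,-54,0],"angular":[0,0,0],"fingers":45},{"dp":[-142,-72,0],"angular":[0,0,0],"fingers":45},{"dp":[-170,-86,0],"angular":[0,0,0],"fingers":45}]' >/dev/null; python3 to.py 737 110 131 1.523
```

```text
now [471.1 110.4 230.8] [-3.140e+00  1.000e-03  1.527e+00] q [ 0.23  0.13  1.93 -0.    1.08  0.27] F [ 0.5 -0.1  1. ] op 0.53 t 1.4
dp [11.2, 265.8, 99.4] ang [-0.001, 0.001, 0.004]
```

```bash
python3 -m creep '[{"dp":[2,40,0],"angular":[0,0,0],"fingers":45},{"dp":[4,80,0],"angular":[0,0,0],"fingers":45},{"dp":[6,120,0],"angular":[0,0,0],"fingers":45},{"dp":[8,160,0],"angular":[0,0,0],"fingers":45},{"dp":[10,200,0],"angular":[0,0,0],"fingers":45}]' >/dev/null; python3 to.py 737 110 131 1.523
```

```text
now [674.9 113.7 231.1] [-3.141  0.     1.528] q [0.16 0.45 1.49 0.   1.2  0.21] F [0.2 0.2 0.5] op 0.53 t 1.82
dp [-1.0, 62.2, 100.1] ang [-0.0, 0.0, 0.005]
```

```bash
python3 -m creep '[{"dp":[-1,25,0],"angular":[0,0,-0.005],"fingers":45},{"dp":[-1,50,10],"angular":[0,0,-0.005],"fingers":45},{"dp":[-1,62,40],"angular":[0,0,-0.005],"fingers":45},{"dp":[-1,62,60],"angular":[0,0,-0.005],"fingers":45},{"dp":[-1,62,60],"angular":[0,0,-0.005],"fingers":45}]' >/dev/null; python3 - <<'E'
from h import *
for n in['wrist','scene']:
    s=r.sense();cv2.imwrite(f'pics/{n}1.png',optics.grab_frame(n))
to([737,110,72],1.523)
im=cv2.imread('pics/scene1.png');cv2.imwrite('pics/scene1c.png',cv2.resize(im[60:260,220:420],None,fx=3,fy=3))
E
```

```text
now [734.5 110.2 170.4] [-3.139  0.     1.533] q [0.15 0.59 1.4  0.   1.16 0.18] F [0.1 0.6 0.3] op 0.53 t 2.33
dp [-0.1, 2.8, 98.4] ang [-0.002, 0.0, 0.01]
```

View pics/wrist1.png

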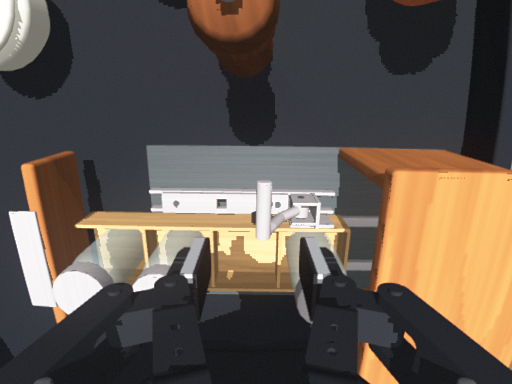

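View pics/scene1c.png

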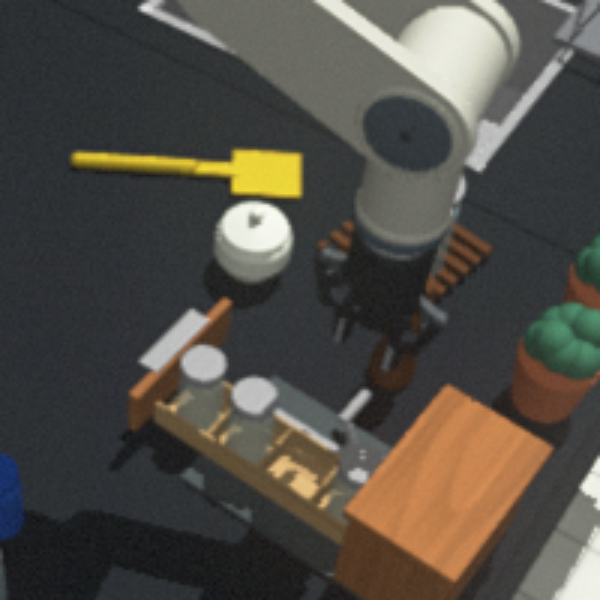

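```bash
python3 - <<'E'
from h import *
c=cam('wrist')
ex=np.array([.9988,-.048,0]);ey=np.array([.048,.9988,0]);F=np.array([545,47.2,0])
for n,u,z in[('slot',(222,203),22),('screw1',(181,203),22),('screw2',(280,204),22),('stripL',(163,200),22),('shoulder',(255,218),60),('barend',(264,183),94),('barin',(264,237),94)]:
    p=onz(c,u,z);d=p-F;print(n,p.round(1),'unit rel front',(d@ex).round(1),(d@ey).round(1))
im=cv2.imread('pics/wrist1.png');cv2.imwrite('pics/w1c.png',cv2.resize(im[140:260,130:350],None,fx=3.6,fy=3.6,interpolation=cv2.INTER_CUBIC))
E
```

```text
slot [699.3  86.9  22. ] unit rel front 152.2 47.0
screw1 [658.3  88.3  22. ] unit rel front 111.2 46.5
screw2 [756.7  83.7  22. ] unit rel front 209.7 46.6
stripL [640.5  92.1  22. ] unit rel front 93.3 49.4
shoulder [732.   84.8  60. ] unit rel front 185.0 46.5
barend [740.2 125.4  94. ] unit rel front 191.2 87.4
barin [739.   82.2  94. ] unit rel front 192.1 44.3
```

View pics/w1c.png

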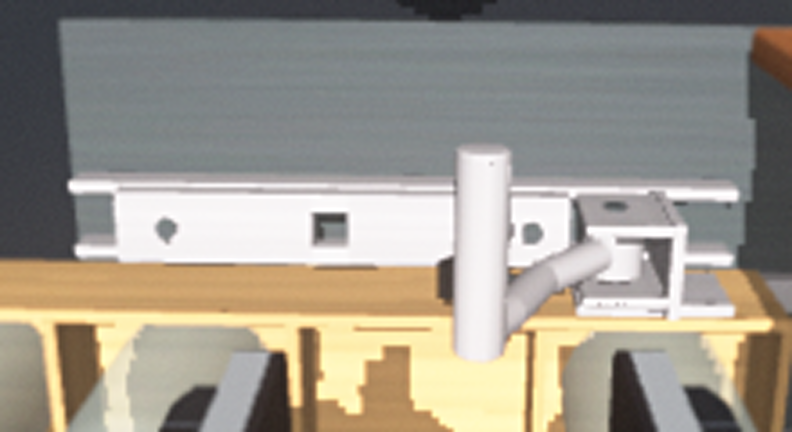

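```bash
python3 -m creep '[{"dp":[0,4,30],"angular":[0,0,0.01],"fingers":40},{"dp":[0,4,60],"angular":[0,0,0.01],"fingers":40},{"dp":[0,4,85],"angular":[0,0,0.01],"fingers":40},{"dp":[0,4,98],"angular":[0,0,0.01],"fingers":40},{"dp":[0,4,98],"angular":[0,0,0.01],"fingers":40}]' >/dev/null;python3 to.py 738 110 71 1.523
```

```text
now [737.8 110.1  71.7] [-3.138e+00  1.000e-03  1.523e+00] q [0.15 0.69 1.45 0.   1.   0.19] F [-1.2  0.  -0.2] op 0.47 t 2.75
dp [-0.1, 0.2, 0.7] ang [-0.003, 0.001, -0.0]
```

```bash
python3 -m creep '[{"dp":[0,0,0],"angular":[0,0,0],"fingers":5},{"dp":[0,0,0],"angular":[0,0,0],"fingers":5},{"dp":[0,0,0],"angular":[0,0,0],"fingers":5},{"dp":[0,0,0],"angular":[0,0,0],"fingers":5},{"dp":[0,0,0],"angular":[0,0,0],"fingers":5}]' 20;python3 to.py 738 110 71 1.523
```

```text
clock: 3.17
eef_pos: [740.6, 110.5, 75.6]
tcp_rot: [3.138, -0.001, 1.523]
contact_force: [-1.6, 0.4, 5.8]
opening: 0.13
now [740.6 110.5  75.6] [ 3.138e+00 -1.000e-03  1.523e+00] q [0.15 0.69 1.45 0.   1.   0.19] F [-1.6  0.4  5.8] op 0.13 t 3.17
dp [-0.6, -2.5, 4.6] ang [0.003, -0.001, -0.0]
```

```bash
python3 -m creep '[{"dp":[0,-2,0],"angular":[0,0,0],"fingers":5},{"dp":[0,-5,0],"angular":[0,0,0],"fingers":5},{"dp":[0,-8,0],"angular":[0,0,0],"fingers":5},{"dp":[0,-11,0],"angular":[0,0,0],"fingers":5},{"dp":[0,-14,0],"angular":[0,0,0],"fingers":5}]' 20;python3 to.py 738 110 71 1.523
```

```text
clock: 3.58
eef_pos: [726.1, 111.1, 74.6]
tcp_rot: [3.139, -0.001, 1.523]
contact_force: [2.1, 0.7, 6.5]
opening: 0.125
now [726.1 111.1  74.6] [ 3.139e+00 -1.000e-03  1.523e+00] q [0.15 0.67 1.48 0.   0.98 0.2 ] F [2.1 0.7 6.5] op 0.13 t 3.58
dp [-0.5, 12.0, 3.6] ang [0.003, -0.001, -0.0]
```

```bash
python3 -m creep '[{"dp":[0,-3,0],"angular":[0,0,0],"fingers":5},{"dp":[0,-6,0],"angular":[0,0,0],"fingers":5},{"dp":[0,-9,0],"angular":[0,0,0],"fingers":5},{"dp":[0,-12,0],"angular":[0,0,0],"fingers":5},{"dp":[0,-12,0],"angular":[0,0,0],"fingers":5}]' 20; python3 - <<'E'
from h import *
f=optics.grab_frame('top');cv2.imwrite('pics/top2.png',f)
cv2.imwrite('pics/top2c.png',cv2.resize(f[90:230,170:280],None,fx=4,fy=4,interpolation=cv2.INTER_CUBIC))
to([738,110,71],1.523)
E
```

```text
clock: 4.0
eef_pos: [713.2, 111.7, 74.3]
tcp_rot: [3.141, -0.001, 1.523]
contact_force: [-0.7, 1.5, 6.9]
opening: 0.128
now [713.3 111.8  74.3] [ 3.141e+00 -1.000e-03  1.523e+00] q [0.15 0.66 1.51 0.   0.97 0.2 ] F [-1.   1.7  7.1] op 0.13 t 4.05
dp [-0.6, 24.8, 3.4] ang [0.001, -0.001, -0.0]
```

View pics/top2c.png

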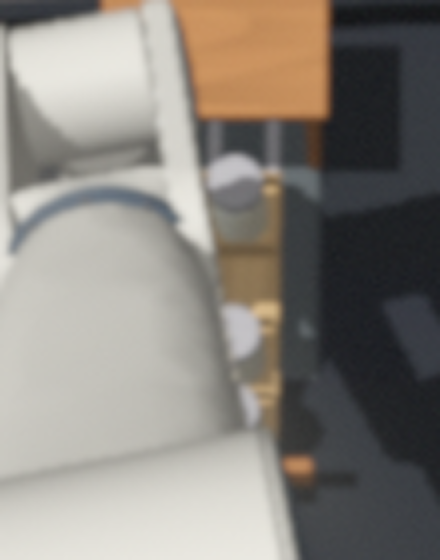

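```bash
python3 -m creep '[{"dp":[0,-3,2],"angular":[0,0,0],"fingers":5},{"dp":[0,-5,4],"angular":[0,0,0],"fingers":5},{"dp":[0,-8,6],"angular":[0,0,0],"fingers":5},{"dp":[0,-10,8],"angular":[0,0,0],"fingers":5},{"dp":[0,-10,8],"angular":[0,0,0],"fingers":5}]' 20;python3 to.py 738 110 71 1.523
```

```text
clock: 4.47
eef_pos: [703.1, 112.3, 65.8]
tcp_rot: [3.141, -0.0, 1.523]
contact_force: [-0.9, 2.0, 3.4]
opening: 0.129
now [703.1 112.3  65.8] [ 3.141 -0.     1.523] q [0.16 0.65 1.54 0.   0.94 0.2 ] F [-0.9  2.   3.4] op 0.13 t 4.47
dp [-0.6, 35.0, -5.2] ang [0.001, -0.0, -0.0]
```

```bash
python3 -m creep '[{"dp":[0,-2,2.5],"angular":[0,0,0],"fingers":5},{"dp":[0,-4,5],"angular":[0,0,0],"fingers":5},{"dp":[0,-6,7],"angular":[0,0,0],"fingers":5},{"dp":[0,-7,9],"angular":[0,0,0],"fingers":5},{"dp":[0,-8,10],"angular":[0,0,0],"fingers":5}]' 20;python3 to.py 738 110 71 1.523
```

```text
clock: 4.88
eef_pos: [695.3, 112.5, 55.4]
tcp_rot: [3.141, -0.0, 1.523]
contact_force: [0.8, 2.8, 5.7]
opening: 0.127
now [695.3 112.5  55.4] [ 3.141 -0.     1.523] q [0.16 0.66 1.57 0.   0.92 0.21] F [0.8 2.8 5.7] op 0.13 t 4.88
dp [-0.5, 42.8, -15.6] ang [0.0, -0.0, -0.0]
```

```bash
python3 -m creep '[{"dp":[0,-1,1.5],"angular":[0,0,0],"fingers":5},{"dp":[0,-2,3],"angular":[0,0,0],"fingers":5},{"dp":[0,-2.5,4.5],"angular":[0,0,0],"fingers":5},{"dp":[0,-3,6],"angular":[0,0,0],"fingers":5},{"dp":[0,-3.5,7],"angular":[0,0,0],"fingers":5}]' 20;python3 to.py 738 110 71 1.523
```

```text
clock: 5.3
eef_pos: [691.4, 112.7, 48.0]
tcp_rot: [-3.141, -0.0, 1.523]
contact_force: [-0.5, 4.7, 5.4]
opening: 0.129
now [691.4 112.7  48. ] [-3.141 -0.     1.523] q [0.16 0.66 1.58 0.   0.9  0.21] F [-0.5  4.7  5.4] op 0.13 t 5.3
dp [-0.5, 46.6, -23.0] ang [-0.001, -0.0, -0.0]
```

```bash
python3 -m creep '[{"dp":[0.5,0,0.7],"angular":[0,0,0],"fingers":5},{"dp":[1,0,1.4],"angular":[0,0,0],"fingers":5},{"dp":[1.5,0,2.1],"angular":[0,0,0],"fingers":5},{"dp":[1.5,0,2.8],"angular":[0,0,0],"fingers":5}]' 20;python3 to.py 738 110 71 1.523
```

```text
clock: 5.63
eef_pos: [691.3, 113.0, 45.3]
tcp_rot: [-3.14, 0.001, 1.523]
contact_force: [-0.8, -1.3, 6.4]
opening: 0.13
now [691.3 113.   45.3] [-3.140e+00  1.000e-03  1.523e+00] q [ 0.16  0.66  1.58 -0.    0.9   0.21] F [-0.8 -1.3  6.4] op 0.13 t 5.63
dp [-0.8, 46.8, -25.8] ang [-0.001, 0.001, -0.0]
```

```bash
python3 -m creep '[{"dp":[0,0,0.7],"angular":[0,0,0],"fingers":5},{"dp":[0,0,1.4],"angular":[0,0,0],"fingers":5},{"dp":[0,0,2.0],"angular":[0,0,0],"fingers":5},{"dp":[0,0,2.0],"angular":[0,0,0],"fingers":5}]' 20;python3 to.py 738 110 71 1.523
```

```text
clock: 5.97
eef_pos: [691.2, 113.0, 44.3]
tcp_rot: [-3.14, 0.001, 1.523]
contact_force: [-4.8, -2.4, 14.0]
opening: 0.13
now [691.2 113.   44.3] [-3.140e+00  1.000e-03  1.523e+00] q [ 0.16  0.67  1.58 -0.    0.9   0.21] F [-4.8 -2.4 14. ] op 0.13 t 5.97
dp [-0.8, 46.8, -26.8] ang [-0.001, 0.001, -0.0]
```

```bash
python3 -m creep '[{"dp":[0,-1,-0.5],"angular":[0,0,0],"fingers":5},{"dp":[0,-2,-0.5],"angular":[0,0,0],"fingers":5},{"dp":[0,-3,-0.5],"angular":[0,0,0],"fingers":5},{"dp":[0,-4,-0.5],"angular":[0,0,0],"fingers":5}]' 20;python3 to.py 738 110 71 1.523
```

```text
clock: 6.3
eef_pos: [690.2, 113.0, 44.5]
tcp_rot: [3.137, 0.001, 1.523]
contact_force: [8.2, -4.5, 1.6]
opening: 0.13
now [690.2 113.   44.5] [3.137e+00 1.000e-03 1.523e+00] q [ 0.16  0.66  1.59 -0.    0.89  0.21] F [ 8.2 -4.5  1.6] op 0.13 t 6.3
dp [-0.8, 48.0, -26.2] ang [0.005, 0.001, 0.0]
```

```bash
python3 -m creep '[{"dp":[0,-0.5,0],"angular":[0,0,0],"fingers":5},{"dp":[0,-1,0],"angular":[0,0,0],"fingers":5}]' 20;python3 to.py 738 110 71 1.523
```

```text
clock: 6.47
eef_pos: [689.3, 113.0, 44.5]
tcp_rot: [3.137, 0.001, 1.523]
contact_force: [8.1, -3.9, 2.4]
opening: 0.13
now [689.3 113.   44.5] [3.137e+00 1.000e-03 1.523e+00] q [ 0.16  0.66  1.59 -0.    0.89  0.21] F [ 8.1 -3.9  2.4] op 0.13 t 6.47
dp [-0.7, 48.9, -26.3] ang [0.005, 0.001, -0.0]
```

```bash
python3 -m creep '[{"dp":[0.3,-1,0],"angular":[0,0,0],"fingers":5},{"dp":[-0.5,-2,0],"angular":[0,0,0],"fingers":5},{"dp":[-0.5,-3,0],"angular":[0,0,0],"fingers":5}]' 20;python3 to.py 738 110 71 1.523
```

```text
clock: 6.72
eef_pos: [683.9, 113.3, 43.8]
tcp_rot: [-3.142, 0.0, 1.523]
contact_force: [1.4, -1.7, 2.5]
opening: 0.13
now [683.9 113.3  43.8] [-3.142  0.     1.523] q [ 0.16  0.66  1.6  -0.    0.89  0.21] F [ 1.4 -1.7  2.5] op 0.13 t 6.72
dp [-0.7, 54.2, -27.2] ang [-0.0, 0.0, -0.0]
```

```bash
python3 -m creep '[{"dp":[-0.5,0,0.8],"angular":[0,0,0],"fingers":5},{"dp":[-0.5,0,1.6],"angular":[0,0,0],"fingers":5},{"dp":[-0.5,0,1.6],"angular":[0,0,0],"fingers":5}]' 20;python3 to.py 738 110 71 1.523
```

```text
clock: 6.97
eef_pos: [682.8, 113.3, 42.0]
tcp_rot: [-3.14, 0.0, 1.523]
contact_force: [-1.8, 0.1, 5.9]
opening: 0.127
now [682.8 113.3  42. ] [-3.14   0.     1.523] q [0.16 0.66 1.6  0.   0.89 0.21] F [-1.8  0.1  5.9] op 0.13 t 6.97
dp [-0.7, 55.2, -29.1] ang [-0.002, 0.0, -0.0]
```

```bash
python3 -m creep '[{"dp":[0,0,0.8],"angular":[0,0,0],"fingers":5},{"dp":[0,-0.3,1.6],"angular":[0,0,0],"fingers":5},{"dp":[0,-0.3,2.2],"angular":[0,0,0],"fingers":5}]' 20;python3 to.py 738 110 71 1.523
```

```text
clock: 7.22
eef_pos: [681.7, 113.4, 40.0]
tcp_rot: [-3.138, 0.0, 1.523]
contact_force: [-7.0, 0.4, 8.0]
opening: 0.131
now [681.7 113.4  40. ] [-3.138  0.     1.523] q [0.16 0.66 1.6  0.   0.88 0.21] F [-7.   0.4  8. ] op 0.13 t 7.22
dp [-0.7, 56.3, -31.2] ang [-0.004, 0.0, -0.0]
```

```bash
python3 -m creep '[{"dp":[0,-1,0.7],"angular":[0,0,0],"fingers":5},{"dp":[0,-1.5,1.4],"angular":[0,0,0],"fingers":5},{"dp":[0,-1.5,2],"angular":[0,0,0],"fingers":5}]' 20;python3 to.py 738 110 71 1.523
```

```text
clock: 7.47
eef_pos: [680.2, 113.4, 37.9]
tcp_rot: [-3.138, 0.0, 1.523]
contact_force: [-5.3, -0.6, 9.5]
opening: 0.128
now [680.2 113.4  37.9] [-3.138  0.     1.523] q [0.16 0.66 1.61 0.   0.88 0.21] F [-5.3 -0.6  9.5] op 0.13 t 7.47
dp [-0.7, 57.8, -33.3] ang [-0.004, 0.0, -0.0]
```

```bash
python3 -m creep '[{"dp":[0,-0.5,0.7],"angular":[0,0,0],"fingers":5},{"dp":[0,-1,1.4],"angular":[0,0,0],"fingers":5},{"dp":[0,-1,2],"angular":[0,0,0],"fingers":5}]' 20;python3 to.py 738 110 71 1.523
```

```text
clock: 7.72
eef_pos: [679.2, 113.5, 36.1]
tcp_rot: [-3.138, 0.0, 1.523]
contact_force: [-7.3, -0.0, 14.9]
opening: 0.129
now [679.2 113.5  36.1] [-3.138  0.     1.523] q [0.16 0.66 1.61 0.   0.87 0.21] F [-7.3 -0.  14.9] op 0.13 t 7.72
dp [-0.7, 58.8, -35.2] ang [-0.004, 0.0, -0.0]
```

```bash
python3 -m creep '[{"dp":[0,-0.5,0.5],"angular":[0,0,0],"fingers":5},{"dp":[0,-0.5,0.5],"angular":[0,0,0],"fingers":5},{"dp":[0,-0.5,0.5],"angular":[0,0,0],"fingers":5}]' 20;python3 to.py 738 110 71 1.523
```

```text
clock: 7.97
eef_pos: [679.2, 113.5, 36.0]
tcp_rot: [-3.139, 0.0, 1.523]
contact_force: [-5.8, -0.7, 12.4]
opening: 0.128
now [679.2 113.5  36. ] [-3.139  0.     1.523] q [0.16 0.66 1.61 0.   0.87 0.21] F [-5.8 -0.7 12.4] op 0.13 t 7.97
dp [-0.7, 58.8, -35.1] ang [-0.003, 0.0, -0.0]
```

```bash
python3 -m creep '[{"dp":[0,1,-2],"angular":[0,0,0],"fingers":5},{"dp":[0,0,-2],"angular":[0,0,0],"fingers":40},{"dp":[0,0,-2],"angular":[0,0,0],"fingers":40},{"dp":[0,0,-2],"angular":[0,0,0],"fingers":40},{"dp":[0,0,-2],"angular":[0,0,0],"fingers":40}]' 20;python3 to.py 679 113.5 160 1.523
```

```text
clock: 8.38
eef_pos: [680.4, 113.4, 37.3]
tcp_rot: [-3.141, 0.0, 1.523]
contact_force: [0.5, 0.2, 0.2]
opening: 0.468
now [680.4 113.4  37.3] [-3.141  0.     1.523] q [ 0.16  0.66  1.61 -0.    0.87  0.21] F [0.5 0.2 0.2] op 0.47 t 8.38
dp [-0.0, -1.5, -122.7] ang [-0.0, 0.0, -0.0]
```

```bash
python3 -m creep '[{"dp":[0,0,-15],"angular":[0,0,0],"fingers":40},{"dp":[0,0,-50],"angular":[0,0,0],"fingers":40},{"dp":[0,0,-90],"angular":[0,0,0],"fingers":40},{"dp":[0,0,-123],"angular":[0,0,0],"fingers":40},{"dp":[0,0,-123],"angular":[0,0,0],"fingers":40}]' 20;python3 - <<'E'
from h import *
s=r.sense();f=optics.grab_frame('wrist');cv2.imwrite('pics/wrist3.png',f)
c=cam('wrist',s);np.save('s3.npy',np.r_[s['eef_pos'],s['tcp_rot']])
print(s['eef_pos'],s['tcp_rot'])
E
```

```text
clock: 8.8
eef_pos: [684.9, 114.1, 169.8]
tcp_rot: [3.13, -0.002, 1.523]
contact_force: [1.4, -0.2, 0.5]
opening: 0.468
[684.87186871 114.13899024 169.80503119] [ 3.12989652e+00 -2.48164044e-03  1.52276994e+00]
```

View pics/wrist3.png

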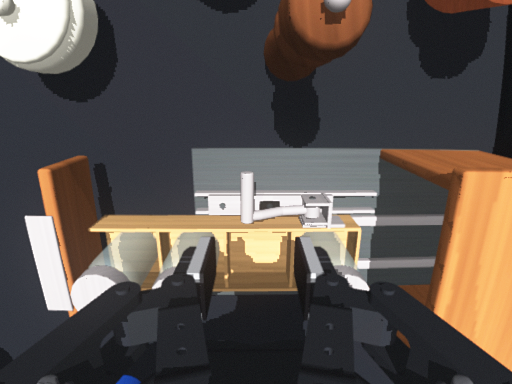

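```bash
python3 - <<'E'
from h import *
s=np.load('s3.npy');c=cam('wrist',dict(eef_pos=s[:3],tcp_rot=s[3:]))
ex=np.array([.9988,-.048,0]);ey=np.array([.048,.9988,0])
# predicted bar for various theta with drawer shift D
for th in(.56,.64,.7):
    ph=.983-th
    for D in (32,34,36):
        F=np.array([545,47.2,0])-ex*D
        P=[F+ex*(225-64.6*np.cos(ph))+ey*y+[0,0,34+64.6*np.sin(ph)+5] for y in(56,88)]
        P+=[F+ex*225+ey*48+[0,0,34],F+ey*100+[0,0,88],F-ey*65+[0,0,88]]
        print(th,D,proj(c,P).round(1).tolist())
im=cv2.imread('pics/wrist3.png');cv2.imwrite('pics/w3c.png',cv2.resize(im[140:260,180:400],None,fx=3.6,fy=3.6,interpolation=cv2.INTER_CUBIC))
E
```

```text
0.56 32 [[252.1, 212.3], [252.1, 175.5], [313.6, 208.4], [35.5, 168.5], [75.1, 341.8]]
0.56 34 [[249.8, 212.3], [249.6, 175.5], [311.5, 208.4], [33.1, 168.6], [73.0, 341.7]]
0.56 36 [[247.4, 212.3], [247.2, 175.5], [309.4, 208.4], [30.8, 168.6], [71.0, 341.6]]
0.64 32 [[249.9, 210.4], [249.7, 174.2], [313.6, 208.4], [35.5, 168.5], [75.1, 341.8]]
0.64 34 [[247.6, 210.4], [247.3, 174.2], [311.5, 208.4], [33.1, 168.6], [73.0, 341.7]]
0.64 36 [[245.2, 210.4], [244.9, 174.2], [309.4, 208.4], [30.8, 168.6], [71.0, 341.6]]
0.7 32 [[248.5, 208.9], [248.3, 173.2], [313.6, 208.4], [35.5, 168.5], [75.1, 341.8]]
0.7 34 [[246.2, 208.9], [246.0, 173.2], [311.5, 208.4], [33.1, 168.6], [73.0, 341.7]]
0.7 36 [[244.0, 208.9], [243.6, 173.2], [309.4, 208.4], [30.8, 168.6], [71.0, 341.6]]
```

View pics/w3c.png

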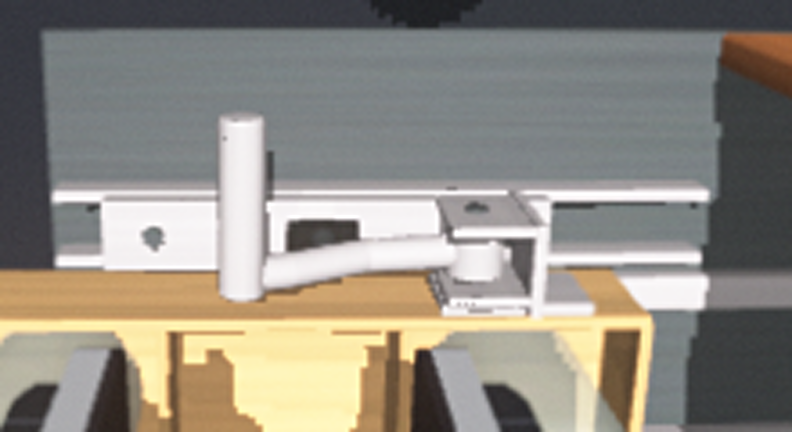

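```bash
python3 -m creep '[{"dp":[-36,-12,0],"angular":[0,0,-0.12],"fingers":60},{"dp":[-72,-24,0],"angular":[0,0,-0.24],"fingers":70},{"dp":[-109,-36,0],"angular":[0,0,-0.36],"fingers":80},{"dp":[-146,-48,0],"angular":[0,0,-0.48],"fingers":80},{"dp":[-182,-60,0],"angular":[0,0,-0.6],"fingers":80}]' 20;python3 to.py 541 -258 170 3.0936
```

```text
clock: 9.27
eef_pos: [610.4, -66.9, 160.3]
tcp_rot: [-3.141, -0.001, 2.129]
contact_force: [0.2, -0.3, -0.4]
opening: 0.935
now [610.4 -66.9 160.3] [-3.141e+00 -1.000e-03  2.129e+00] q [-0.11  0.41  1.72 -0.    1.01 -0.67] F [ 0.2 -0.3 -0.4] op 0.94 t 9.27
dp [-125.3, -160.1, -9.7] ang [-0.001, -0.001, -0.964]
```

```bash
python3 -m creep '[{"dp":[-25,-32,-2],"angular":[0,0,-0.12],"fingers":80},{"dp":[-50,-64,-4],"angular":[0,0,-0.24],"fingers":80},{"dp":[-75,-96,-6],"angular":[0,0,-0.36],"fingers":80},{"dp":[-100,-128,-8],"angular":[0,0,-0.48],"fingers":80},{"dp":[-125,-160,-10],"angular":[0,0,-0.6],"fingers":80}]' >/dev/null;python3 to.py 541 -258 170 3.0936
```

```text
now [ 541.5 -252.7  170.2] [-3.142e+00 -1.000e-03  2.718e+00] q [-0.44  0.38  1.75 -0.    1.02 -1.59] F [ 0.8 -0.6 -0.3] op 0.94 t 9.68
dp [-1.7, -5.1, 0.2] ang [0.0, -0.001, -0.376]
```

```bash
python3 -m creep '[{"dp":[-2,-3,0],"angular":[0,0,-0.12],"fingers":80},{"dp":[-2,-3,0],"angular":[0,0,-0.24],"fingers":80},{"dp":[-2,-3,0],"angular":[0,0,-0.36],"fingers":80},{"dp":[-2,-3,0],"angular":[0,0,-0.376],"fingers":80},{"dp":[-2,-3,0],"angular":[0,0,-0.376],"fingers":80}]' >/dev/null;python3 - <<'E'
from h import *
s=r.sense();w=optics.grab_frame('wrist');t=optics.grab_frame('top');sc=optics.grab_frame('scene')
cv2.imwrite('pics/wrist4.png',w);cv2.imwrite('pics/top4.png',t);cv2.imwrite('pics/scene4.png',sc)
cv2.imwrite('pics/top4c.png',cv2.resize(t[90:250,150:350],None,fx=4,fy=4,interpolation=cv2.INTER_CUBIC))
for n,im,a in[('top',t,(190,250,110,215)),('scene',sc,(255,360,150,250))]:
    c=cam(n);hsv=cv2.cvtColor(im,cv2.COLOR_BGR2HSV)
    m=((hsv[...,1]<35)&(hsv[...,2]>150)).astype(np.uint8)
    k,l,st,ce=cv2.connectedComponentsWithStats(m)
    for i in range(1,k):
        if st[i][4]>30 and a[0]<ce[i][0]<a[1] and a[2]<ce[i][1]<a[3]: print(n,st[i],ce[i].round(1),onz(c,ce[i],111)[:2].round(1))
to([541,-258,68],3.0936)
E
```

```text
top [203 131  37  36 281] [223. 144.] [728.3  55.1]
top [212 169   7  11  63] [215.4 173.6] [629.5  81.9]
top [220 170  15  13 154] [227.1 175.8] [620.6  44.4]
top [220 188  15  15 160] [226.7 195. ] [557.4  47.6]
top [208 208  28   8 212] [221.3 211.7] [504.6  66.2]
scene [259 158  21  20 154] [269.3 167.7] [520.9  51.6]
scene [272 170  14  11 126] [278.7 175. ] [560.7  45.5]
scene [289 180  14  12 130] [295.5 185.6] [624.7  42.2]
scene [316 187  25  29 201] [329.  204.9] [742.6  41.8]
now [ 543.5 -254.5  170.3] [ 3.141 -0.     3.086] q [-0.44  0.38  1.74  0.    1.02 -1.96] F [ 0.4 -0.2  0.2] op 0.94 t 10.25
dp [2.3, -3.7, 102.3] ang [0.0, -0.0, -0.008]
```

View pics/wrist4.png

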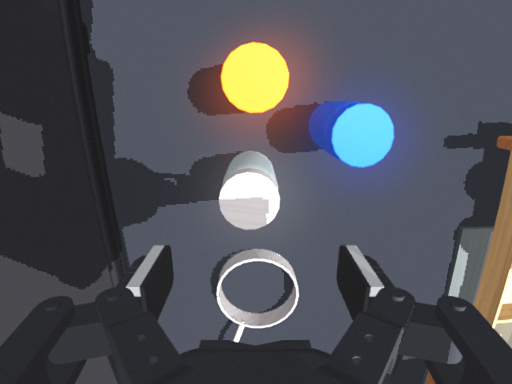

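View pics/top4c.png

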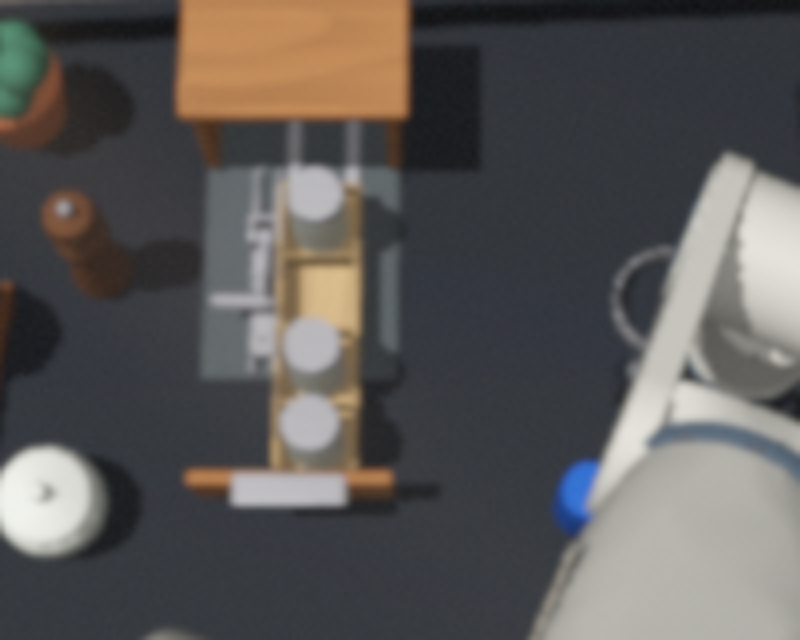

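```bash
python3 - <<'E'
from h import *
c=cam('wrist')
w=cv2.imread('pics/wrist4.png');g=cv2.cvtColor(w,cv2.COLOR_BGR2HSV)
m=((g[...,1]<40)&(g[...,2]>150)).astype(np.uint8);m[:165]=0;m[235:]=0;m[:,:200]=0;m[:,300:]=0
m=cv2.morphologyEx(m,cv2.MORPH_CLOSE,np.ones((9,9)))
cs=max(cv2.findContours(m,0,1)[0],key=cv2.contourArea);(x,y),rad=cv2.minEnclosingCircle(cs);print(x,y,rad,cv2.boundingRect(cs))
p=onz(c,(x,y),95);print(p, np.linalg.norm(onz(c,(x+rad,y),95)-p))
E
```

```text
251.93661499023438 194.63380432128906 35.78699493408203 (219, 165, 62, 65)
[ 534.2871785 -256.6819516   95.       ] 26.298492577715084
```

```bash
python3 - <<'E'
from h import *
c=cam('wrist')
for u in[(250,200),(220,200),(280,200),(250,171),(250,229)]:print(onz(c,u,95).round(1))
to([540,-257,68],3.0936)
E
```

```text
[ 538.3 -258.4   95. ]
[ 537.1 -280.5   95. ]
[ 539.6 -236.2   95. ]
[ 516.5 -257.    95. ]
[ 561.5 -259.8   95. ]
now [ 543.5 -254.5  170.3] [ 3.141 -0.     3.086] q [-0.44  0.38  1.74  0.    1.02 -1.96] F [ 0.4 -0.2  0.2] op 0.94 t 10.25
dp [3.3, -2.7, 102.3] ang [0.0, -0.0, -0.008]
```

```bash
python3 -m creep '[{"dp":[3,-3.5,30],"angular":[0,0,-0.008],"fingers":80},{"dp":[3,-3.5,60],"angular":[0,0,-0.008],"fingers":80},{"dp":[3,-3.5,90],"angular":[0,0,-0.008],"fingers":80},{"dp":[3,-3.5,103],"angular":[0,0,-0.008],"fingers":80},{"dp":[3,-3.5,103],"angular":[0,0,-0.008],"fingers":80}]' >/dev/null;python3 to.py 540 -258 68 3.0936
```

```text
now [ 538.3 -256.9   64.4] [ 3.139 -0.005  3.095] q [-0.45  0.51  1.81  0.    0.82 -1.97] F [-0.6  0.9  1. ] op 0.94 t 10.67
dp [-1.7, -1.1, -3.6] ang [0.002, -0.005, 0.002]
```

```bash
python3 -m creep '[{"dp":[0,0,0],"angular":[0,0,0],"fingers":80},{"dp":[-1,-1,0],"angular":[0,0,0],"fingers":55},{"dp":[-1,-1,0],"angular":[0,0,0],"fingers":40},{"dp":[-1,-1,0],"angular":[0,0,0],"fingers":40},{"dp":[-1,-1,0],"angular":[0,0,0],"fingers":40}]' 30;python3 to.py 540 -258 68 3.0936
```

```text
clock: 11.08
eef_pos: [542.6, -259.7, 69.3]
tcp_rot: [-3.14, 0.003, 3.096]
contact_force: [0.2, 1.2, 5.0]
opening: 0.526
now [ 542.6 -259.7   69.3] [-3.140e+00  3.000e-03  3.096e+00] q [-0.45  0.51  1.81  0.    0.82 -1.97] F [0.2 1.2 5. ] op 0.53 t 11.08
dp [2.6, 1.6, 1.2] ang [-0.001, 0.003, 0.002]
```

```bash
python3 -m creep '[{"dp":[0,0,0],"angular":[0,0,0],"fingers":40},{"dp":[0,0,-3],"angular":[0,0,0],"fingers":40},{"dp":[0,0,-8],"angular":[0,0,0],"fingers":40},{"dp":[0,0,-20],"angular":[0,0,0],"fingers":40},{"dp":[0,0,-40],"angular":[0,0,0],"fingers":40}]' 40;python3 to.py 685.7 40.3 190 3.0936
```

```text
clock: 11.5
eef_pos: [540.1, -258.6, 107.1]
tcp_rot: [3.14, -0.003, 3.096]
contact_force: [0.0, -0.1, -1.4]
opening: 0.525
now [ 540.1 -258.6  107.1] [ 3.140e+00 -3.000e-03  3.096e+00] q [-0.45  0.46  1.79 -0.    0.9  -1.97] F [ 0.  -0.1 -1.4] op 0.52 t 11.5
dp [-131.7, 305.3, -83.0] ang [0.001, -0.003, 0.003]
```

```bash
python3 -m creep '[{"dp":[-4,8,-25],"angular":[0,0,0],"fingers":40},{"dp":[-15,30,-50],"angular":[0,0,0],"fingers":40},{"dp":[-30,62,-70],"angular":[0,0,0],"fingers":40},{"dp":[-46,96,-83],"angular":[0,0,0],"fingers":40},{"dp":[-62,132,-83],"angular":[0,0,0],"fingers":40}]' >/dev/null;python3 to.py 685.7 40.3 190 3.0936
```

```text
now [ 611.6 -129.7  195.4] [-3.14   0.006  3.095] q [-0.21  0.38  1.67 -0.    1.08 -1.74] F [ 0.9 -0.9 -1.3] op 0.52 t 11.92
dp [-66.1, 173.3, 5.6] ang [-0.001, 0.006, 0.001]
```

```bash
python3 -m creep '[{"dp":[-14,36,0],"angular":[0,0,0],"fingers":40},{"dp":[-28,72,0],"angular":[0,0,0],"fingers":40},{"dp":[-42,108,0],"angular":[0,0,0],"fingers":40},{"dp":[-56,144,0],"angular":[0,0,0],"fingers":40},{"dp":[-66,170,0],"angular":[0,0,0],"fingers":40}]' >/dev/null;python3 to.py 685.7 40.3 190 3.0936
```

```text
now [683.8  39.9 191.7] [3.141e+00 1.000e-03 3.097e+00] q [ 0.06  0.48  1.53  0.    1.13 -1.47] F [ 0.6  0.8 -2.1] op 0.52 t 12.33
dp [-1.9, 0.4, 1.7] ang [0.001, 0.001, 0.004]
```

```bash
python3 -m creep '[{"dp":[-1,0,0],"angular":[0,0,0],"fingers":40},{"dp":[-1,0,30],"angular":[0,0,0],"fingers":40},{"dp":[-1,0,40],"angular":[0,0,0],"fingers":40},{"dp":[-1,0,40],"angular":[0,0,0],"fingers":40},{"dp":[-1,0,40],"angular":[0,0,0],"fingers":40}]' >/dev/null
python3 - <<'E'
from h import *
to([685.7,40.3,85],3.0936)
w=optics.grab_frame('wrist');sc=optics.grab_frame('scene')
cv2.imwrite('pics/wrist5.png',w);cv2.imwrite('pics/scene5.png',sc)
cv2.imwrite('pics/scene5c.png',cv2.resize(sc[110:260,240:400],None,fx=4,fy=4,interpolation=cv2.INTER_CUBIC))
to([685.7,40.3,85],3.0936)
E
```

```text
now [683.   36.1 150.3] [-3.141e+00 -2.000e-03  3.096e+00] q [ 0.05  0.52  1.56 -0.    1.06 -1.47] F [ 0.9  0.3 -2.1] op 0.52 t 12.75
dp [-2.6, 4.4, 65.3] ang [-0.0, -0.002, 0.002]
now [684.3  36.1 151.7] [3.142e+00 1.000e-03 3.095e+00] q [ 0.05  0.52  1.56 -0.    1.06 -1.47] F [ 0.3 -0.5 -1.9] op 0.52 t 12.85
dp [-1.1, 4.3, 66.7] ang [0.0, 0.001, 0.002]
```

View pics/wrist5.png

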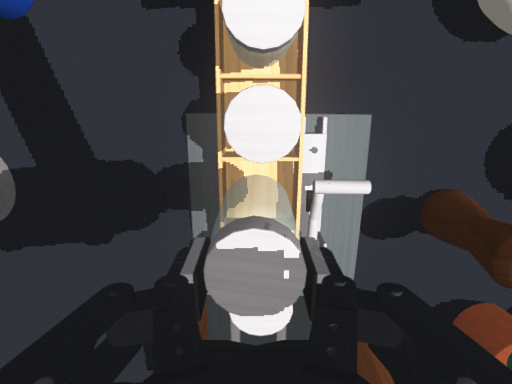

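View pics/scene5c.png

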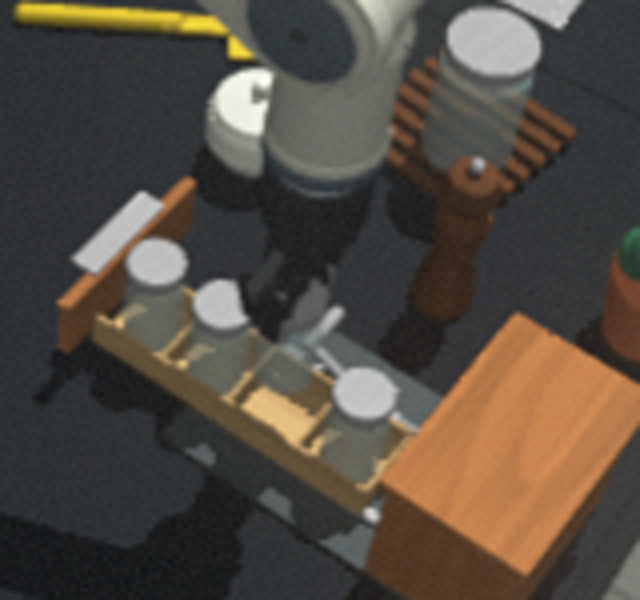

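```bash
python3 - <<'E'
from h import *
c=cam('wrist')
p=onz(c,(255.5,266),177.5);print('held',p.round(1),onz(c,(205,266),177.5).round(1),onz(c,(306,266),177.5).round(1),onz(c,(255,217),177.5).round(1),onz(c,(255,315),177.5).round(1))
for u in[(262.5,124)]:print('j2',onz(c,u,111).round(1))
print('walls',onz(c,(218,175),48),onz(c,(302,175),48))
print('bar',onz(c,(320,187),58),onz(c,(371,187),58),'div 2/3',onz(c,(260,157),46))
E
```

```text
held [675.5  36.1 177.5] [674.6  14.7 177.5] [676.6  57.5 177.5] [653.2  36.9 177.5] [700.7  34.7 177.5]
j2 [622.   42.8 111. ]
walls [666.01120359   6.30778945  48.        ] [669.15979171  74.79222771  48.        ]
bar [677.09325116  87.64208257  58.        ] [678.95109368 128.86117531  58.        ] div 2/3 [653.15477944  41.15625401  46.        ]
```

```bash
python3 - <<'E'
from h import *
w=cv2.imread('pics/wrist5.png');cv2.imwrite('pics/w5c.png',cv2.resize(w[160:340,170:340],None,fx=3.3,fy=3.3,interpolation=cv2.INTER_CUBIC))
c=cam('wrist')
# predicted held-jar circles, jar offset ox in world x
for ox in(0,-3,-6):
    for nm,z,rd in[('top',178,23),('lidbot',162,23)]:
        P=[[684.3+ox+rd*a,36.1,z] for a in(-1,1)];print(ox,nm,proj(c,P).round(1).tolist())
    print(proj(c,[[684.3+ox-24,36.1,83]]).round(1))
E
```

```text
0 top [[253.9, 236.0], [258.6, 327.3]]
0 lidbot [[254.0, 221.1], [258.3, 305.4]]
[[254.1 177. ]]
-3 top [[253.6, 229.2], [258.4, 322.0]]
-3 lidbot [[253.7, 214.9], [258.0, 300.4]]
[[253.9 172.8]]
-6 top [[253.2, 222.3], [258.1, 316.7]]
-6 lidbot [[253.4, 208.7], [257.7, 295.4]]
[[253.7 168.6]]
```

View pics/w5c.png

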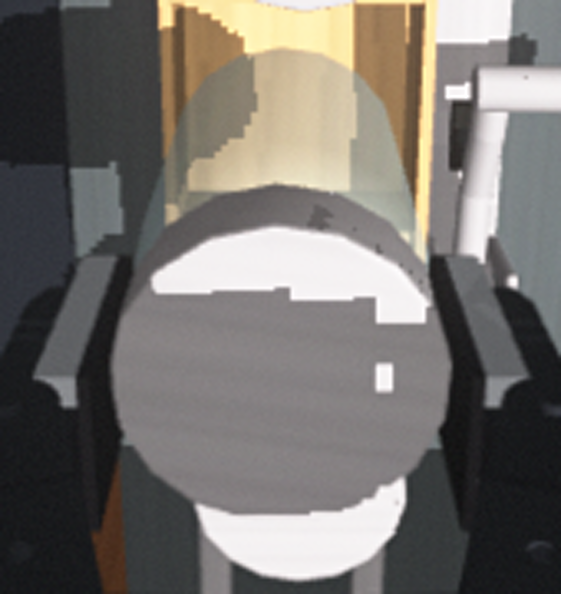

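```bash
python3 -m creep '[{"dp":[-2,2,0],"angular":[0,0,0],"fingers":40},{"dp":[-4.5,4,0],"angular":[0,0,0],"fingers":40},{"dp":[-4.5,4,20],"angular":[0,0,0],"fingers":40},{"dp":[-4.5,4,30],"angular":[0,0,0],"fingers":40},{"dp":[-4.5,4,30],"angular":[0,0,0],"fingers":40}]' >/dev/null
python3 to.py 688.5 40 86 3.0936
```

```text
now [687.   40.4 118.1] [-3.141 -0.004  3.096] q [ 0.06  0.56  1.57  0.    1.01 -1.47] F [-0.6 -1.  -2. ] op 0.52 t 13.27
dp [-1.7, -0.3, 32.1] ang [-0.0, -0.004, 0.003]
```

```bash
python3 -m creep '[{"dp":[-0.5,0,0],"angular":[0,0,0],"fingers":40},{"dp":[-0.5,0,8],"angular":[0,0,0],"fingers":40},{"dp":[-0.5,0,16],"angular":[0,0,0],"fingers":40},{"dp":[-0.5,0,24],"angular":[0,0,0],"fingers":40},{"dp":[-0.5,0,24],"angular":[0,0,0],"fingers":40}]' 
python3 to.py 688.5 40 86 3.0936
```

```text
clock: 13.68
eef_pos: [687.9, 40.4, 94.4]
tcp_rot: [-3.141, -0.003, 3.096]
contact_force: [-0.0, -0.6, -2.7]
opening: 0.522
now [687.9  40.4  94.4] [-3.141e+00 -3.000e-03  3.096e+00] q [ 0.06  0.59  1.58 -0.    0.97 -1.47] F [-0.  -0.6 -2.7] op 0.52 t 13.68
dp [-0.7, -0.4, 8.4] ang [-0.0, -0.003, 0.003]
```

```bash
python3 -m creep '[{"dp":[0,0,2],"angular":[0,0,0],"fingers":40},{"dp":[0,0,4],"angular":[0,0,0],"fingers":40},{"dp":[0,0,6],"angular":[0,0,0],"fingers":40},{"dp":[0,0,7.5],"angular":[0,0,0],"fingers":40},{"dp":[0,0,7.5],"angular":[0,0,0],"fingers":40}]' 
python3 to.py 688.5 40 86 3.0936
```

```text
clock: 14.1
eef_pos: [689.0, 40.5, 88.7]
tcp_rot: [-3.142, -0.0, 3.096]
contact_force: [-0.2, -0.6, -2.4]
opening: 0.52
now [689.   40.5  88.7] [-3.142 -0.     3.096] q [ 0.06  0.6   1.59 -0.    0.96 -1.47] F [-0.2 -0.6 -2.4] op 0.52 t 14.1
dp [0.4, -0.5, 2.7] ang [-0.0, -0.0, 0.003]
```

```bash
python3 -m creep '[{"dp":[0,0,1],"angular":[0,0,0],"fingers":40},{"dp":[0,0,2],"angular":[0,0,0],"fingers":40},{"dp":[0,0,3],"angular":[0,0,0],"fingers":40},{"dp":[0,0,3],"angular":[0,0,0],"fingers":40}]' 
python3 to.py 688.5 40 86 3.0936
```

```text
clock: 14.43
eef_pos: [689.0, 40.4, 85.8]
tcp_rot: [-3.142, -0.0, 3.096]
contact_force: [0.3, 0.3, -1.5]
opening: 0.52
now [689.   40.4  85.8] [-3.142 -0.     3.096] q [ 0.06  0.6   1.59 -0.    0.95 -1.47] F [ 0.3  0.3 -1.5] op 0.52 t 14.43
dp [0.4, -0.5, -0.2] ang [-0.0, -0.0, 0.003]
```

```bash
python3 -m creep '[{"dp":[0,0,1],"angular":[0,0,0],"fingers":40},{"dp":[0,0,2],"angular":[0,0,0],"fingers":40},{"dp":[0,0,2],"angular":[0,0,0],"fingers":40}]' 
python3 to.py 688.5 40 86 3.0936
```

```text
clock: 14.68
eef_pos: [690.0, 40.5, 85.4]
tcp_rot: [3.141, 0.002, 3.096]
contact_force: [-0.9, -0.3, 7.2]
opening: 0.521
now [690.   40.5  85.4] [3.141e+00 2.000e-03 3.096e+00] q [ 0.06  0.6   1.59 -0.    0.95 -1.47] F [-0.9 -0.3  7.2] op 0.52 t 14.68
dp [1.4, -0.6, -0.6] ang [0.0, 0.002, 0.003]
```

```bash
python3 -m creep '[{"dp":[0,0,-1.5],"angular":[0,0,0],"fingers":40},{"dp":[0,0,-1.5],"angular":[0,0,0],"fingers":52},{"dp":[0,0,-1.5],"angular":[0,0,0],"fingers":60},{"dp":[0,0,-1.5],"angular":[0,0,0],"fingers":65},{"dp":[0,0,-1.5],"angular":[0,0,0],"fingers":65}]' 
python3 -m creep '[{"dp":[0,0,-15],"angular":[0,0,0],"fingers":65},{"dp":[0,0,-45],"angular":[0,0,0],"fingers":65},{"dp":[0,0,-80],"angular":[0,0,0],"fingers":65},{"dp":[0,0,-110],"angular":[0,0,0],"fingers":65},{"dp":[0,0,-110],"angular":[0,0,0],"fingers":65}]' 
python3 - <<'E'
from h import *
to([688,40,86],3.0936)
w=optics.grab_frame('wrist');sc=optics.grab_frame('scene')
cv2.imwrite('pics/wrist6.png',w)
cv2.imwrite('pics/scene6c.png',cv2.resize(sc[110:260,240:400],None,fx=4,fy=4,interpolation=cv2.INTER_CUBIC))
E
```

```text
clock: 15.1
eef_pos: [689.0, 40.4, 85.3]
tcp_rot: [-3.142, -0.0, 3.096]
contact_force: [-0.7, -0.0, 0.1]
opening: 0.762
clock: 15.52
eef_pos: [692.6, 40.6, 202.5]
tcp_rot: [3.141, 0.01, 3.096]
contact_force: [1.4, 0.4, 0.6]
opening: 0.761
now [692.6  40.6 202.5] [3.141 0.01  3.096] q [ 0.06  0.48  1.51 -0.    1.15 -1.47] F [1.4 0.4 0.6] op 0.76 t 15.52
dp [5.7, -1.0, 116.5] ang [0.001, 0.01, 0.003]
```

View pics/wrist6.png

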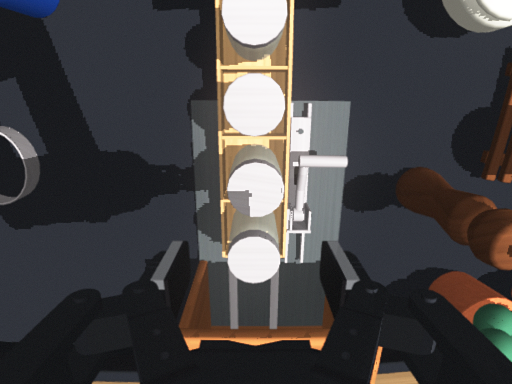

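View pics/scene6c.png

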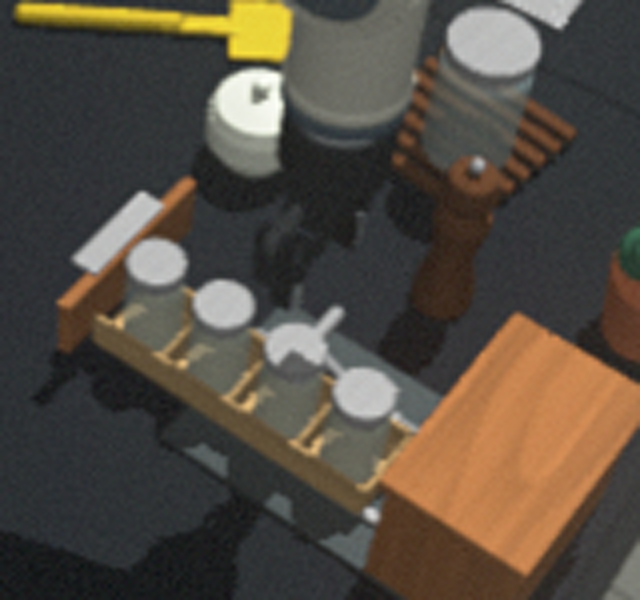

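```bash
python3 - <<'E'
from h import *
c=cam('wrist')
for u in[(254.5,104.5),(256,188),(253.5,253)]:print(onz(c,u,111).round(1))
to([679,113.5,160],1.523)
E
```

```text
[617.3  43.  111. ]
[679.1  41.3 111. ]
[734.5  36.9 111. ]
now [689.9  40.5 197. ] [3.141e+00 3.000e-03 3.096e+00] q [ 0.06  0.48  1.51  0.    1.14 -1.47] F [-0.7  0.9  0.1] op 0.76 t 15.62
dp [14.3, 72.4, 37.0] ang [0.003, 0.002, 1.573]
```

```bash
python3 -m creep '[{"dp":[3,15,0],"angular":[0,0,0.12],"fingers":50},{"dp":[6,30,0],"angular":[0,0,0.24],"fingers":40},{"dp":[9,45,0],"angular":[0,0,0.36],"fingers":40},{"dp":[12,60,0],"angular":[0,0,0.48],"fingers":40},{"dp":[13,72,0],"angular":[0,0,0.6],"fingers":40}]' >/dev/null
python3 -m creep '[{"dp":[0,0,0],"angular":[0,0,0.12],"fingers":40},{"dp":[0,0,0],"angular":[0,0,0.24],"fingers":40},{"dp":[0,0,0],"angular":[0,0,0.36],"fingers":40},{"dp":[0,0,0],"angular":[0,0,0.48],"fingers":40},{"dp":[0,0,0],"angular":[0,0,0.6],"fingers":40}]' >/dev/null
python3 to.py 679 113.5 100 1.523
```

```text
now [678.3 112.9 193.3] [-3.139 -0.     1.891] q [ 0.16  0.48  1.52 -0.    1.14 -0.16] F [ 0.3  0.5 -0.3] op 0.47 t 16.45
dp [0.3, 1.1, 93.3] ang [-0.003, 0.0, 0.368]
```

```bash
python3 -m creep '[{"dp":[0,1,0],"angular":[0,0,0.12],"fingers":40},{"dp":[0,1,10],"angular":[0,0,0.24],"fingers":40},{"dp":[0,1,40],"angular":[0,0,0.36],"fingers":40},{"dp":[0,1,70],"angular":[0,0,0.368],"fingers":40},{"dp":[0,1,90],"angular":[0,0,0.368],"fingers":40}]' >/dev/null
python3 to.py 679.2 113.5 36 1.523
```

```text
now [678.  112.9 101.1] [-3.137e+00  1.000e-03  1.527e+00] q [ 0.16  0.58  1.58 -0.    0.98  0.21] F [ 0.   0.9 -0.9] op 0.47 t 16.87
dp [0.7, 1.5, 65.1] ang [-0.005, 0.001, 0.004]
```

```bash
python3 -m creep '[{"dp":[0.7,1,20],"angular":[0,0,0],"fingers":40},{"dp":[0.7,1,40],"angular":[0,0,0],"fingers":40},{"dp":[0.7,1,58],"angular":[0,0,0],"fingers":40},{"dp":[0.7,1,63],"angular":[0,0,0],"fingers":40},{"dp":[0.7,1,63],"angular":[0,0,0],"fingers":30}]' >/dev/null
python3 to.py 679.2 113.5 36 1.523;  python3 -m creep '[{"dp":[0,0,0],"angular":[0,0,0],"fingers":5},{"dp":[0,0,0],"angular":[0,0,0],"fingers":5},{"dp":[0,0,0],"angular":[0,0,0],"fingers":5}]' 30
```

```text
now [679.  113.6  39.4] [-3.136e+00  1.000e-03  1.528e+00] q [ 0.16  0.66  1.61 -0.    0.88  0.21] F [-0.3  0.5 -0.2] op 0.36 t 17.28
dp [-0.1, 0.2, 3.4] ang [-0.005, 0.001, 0.005]
clock: 17.53
eef_pos: [679.9, 114.0, 43.0]
tcp_rot: [-3.139, 0.0, 1.528]
contact_force: [-5.0, 0.2, -1.7]
opening: 0.125
```

```bash
python3 -m creep '[{"dp":[0,0.7,-2],"angular":[0,0,0],"fingers":5},{"dp":[0,1.3,-4],"angular":[0,0,0],"fingers":5},{"dp":[0,2,-6],"angular":[0,0,0],"fingers":5},{"dp":[0,3.4,-9],"angular":[0,0,0],"fingers":5},{"dp":[0,4.8,-12],"angular":[0,0,0],"fingers":5}]' 40
python3 to.py 679.2 113.5 36 1.523
```

```text
clock: 17.95
eef_pos: [686.4, 113.6, 54.8]
tcp_rot: [3.141, 0.0, 1.528]
contact_force: [-0.2, -0.1, -5.6]
opening: 0.12
now [686.4 113.6  54.8] [3.141 0.    1.528] q [ 0.16  0.65  1.59 -0.    0.91  0.2 ] F [-0.2 -0.1 -5.6] op 0.12 t 17.95
dp [-0.5, -7.2, 18.8] ang [0.0, 0.0, 0.005]
```

```bash
python3 -m creep '[{"dp":[0,2.5,-4],"angular":[0,0,0],"fingers":5},{"dp":[0,5,-8],"angular":[0,0,0],"fingers":5},{"dp":[0,8,-11.5],"angular":[0,0,0],"fingers":5},{"dp":[0,11.5,-15.5],"angular":[0,0,0],"fingers":5},{"dp":[0,16,-19.5],"angular":[0,0,0],"fingers":5}]' 40
python3 to.py 679.2 113.5 36 1.523
```

```text
clock: 18.37
eef_pos: [702.3, 112.9, 74.2]
tcp_rot: [-3.141, 0.0, 1.528]
contact_force: [-0.9, -1.4, -9.3]
opening: 0.12
now [702.3 112.9  74.2] [-3.141  0.     1.528] q [ 0.16  0.64  1.54 -0.    0.96  0.2 ] F [-0.9 -1.4 -9.3] op 0.12 t 18.37
dp [-0.4, -23.0, 38.2] ang [-0.0, 0.0, 0.005]
```

```bash
python3 -m creep '[{"dp":[0,1.5,-1.5],"angular":[0,0,0],"fingers":5},{"dp":[0,3,-3],"angular":[0,0,0],"fingers":5},{"dp":[0,4.5,-4.5],"angular":[0,0,0],"fingers":5},{"dp":[0,6,-6],"angular":[0,0,0],"fingers":5},{"dp":[0,6,-6],"angular":[0,0,0],"fingers":5}]' 40
python3 to.py 679.2 113.5 36 1.523
```

```text
clock: 18.78
eef_pos: [708.3, 112.6, 79.7]
tcp_rot: [-3.142, 0.0, 1.528]
contact_force: [0.8, -2.8, -9.2]
opening: 0.118
now [708.3 112.6  79.7] [-3.142  0.     1.528] q [ 0.16  0.64  1.52 -0.    0.97  0.2 ] F [ 0.8 -2.8 -9.2] op 0.12 t 18.78
dp [-0.3, -29.1, 43.7] ang [-0.0, 0.0, 0.005]
```

```bash
python3 -m creep '[{"dp":[0,0.5,-1],"angular":[0,0,0],"fingers":5},{"dp":[0,1,-2],"angular":[0,0,0],"fingers":5},{"dp":[0,1,-3],"angular":[0,0,0],"fingers":5},{"dp":[0,1,-3],"angular":[0,0,0],"fingers":5}]' 40
python3 to.py 679.2 113.5 36 1.523
```

```text
clock: 19.12
eef_pos: [707.9, 112.6, 81.7]
tcp_rot: [-3.139, 0.001, 1.528]
contact_force: [-0.2, -2.6, -19.6]
opening: 0.119
now [707.9 112.6  81.7] [-3.139e+00  1.000e-03  1.528e+00] q [0.16 0.64 1.52 0.   0.98 0.2 ] F [ -0.2  -2.6 -19.6] op 0.12 t 19.12
dp [-0.3, -28.5, 45.7] ang [-0.003, 0.001, 0.005]
```

```bash
python3 -m creep '[{"dp":[0,0,2],"angular":[0,0,0],"fingers":5},{"dp":[0,0,3],"angular":[0,0,0],"fingers":30},{"dp":[0,0,3],"angular":[0,0,0],"fingers":45},{"dp":[0,0,3],"angular":[0,0,0],"fingers":45},{"dp":[0,0,3],"angular":[0,0,0],"fingers":45}]' 20
python3 -m creep '[{"dp":[0,0,-20],"angular":[0,0,0],"fingers":45},{"dp":[0,0,-50],"angular":[0,0,0],"fingers":45},{"dp":[0,0,-85],"angular":[0,0,0],"fingers":45},{"dp":[0,0,-85],"angular":[0,0,0],"fingers":45}]'
python3 - <<'E'
from h import *
w=optics.grab_frame('wrist')
cv2.imwrite('pics/wrist7.png',w)
to([480,60,160],3.0936)
E
```

```text
clock: 19.53
eef_pos: [710.3, 113.3, 81.5]
tcp_rot: [3.139, -0.001, 1.528]
contact_force: [0.9, -0.2, -0.6]
opening: 0.527
clock: 19.87
eef_pos: [713.4, 113.6, 173.3]
tcp_rot: [3.13, -0.002, 1.528]
contact_force: [1.4, -1.0, 1.7]
opening: 0.532
now [712.3 113.5 170.5] [ 3.133e+00 -2.000e-03  1.528e+00] q [0.16 0.55 1.46 0.   1.12 0.2 ] F [-0.3  0.8 -0.5] op 0.52 t 19.92
dp [-63.3, -229.9, 8.3] ang [0.009, 0.006, -1.565]
```

View pics/wrist7.png

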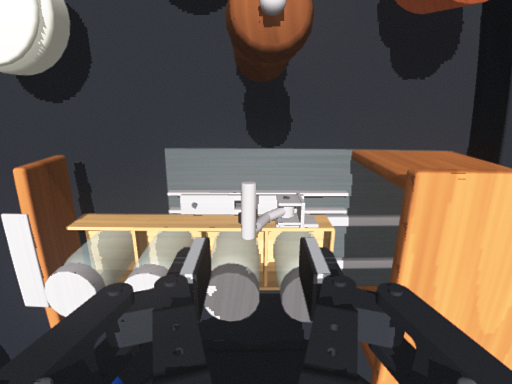

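```bash
python3 -m creep '[{"dp":[-12,-39,0],"angular":[0,0,0],"fingers":20},{"dp":[-23,-78,0],"angular":[0,0,0],"fingers":0},{"dp":[-35,-117,0],"angular":[0,0,0],"fingers":0},{"dp":[-47,-156,0],"angular":[0,0,0],"fingers":0},{"dp":[-58,-195,0],"angular":[0,0,0],"fingers":0}]' >/dev/null
python3 to.py 460 50 55 1.523
```

```text
now [509.7  62.7 164.6] [ 3.142 -0.     1.528] q [0.12 0.26 1.93 0.   0.95 0.16] F [ 0.  -0.5  0.7] op -0.0 t 20.33
dp [-14.8, -49.1, 109.6] ang [0.0, -0.0, 0.005]
```

```bash
python3 -m creep '[{"dp":[-8,-25,0],"angular":[0,0,0.005],"fingers":0},{"dp":[-14,-49,5],"angular":[0,0,0.005],"fingers":0},{"dp":[-14,-49,40],"angular":[0,0,0.005],"fingers":0},{"dp":[-14,-49,75],"angular":[0,0,0.005],"fingers":0},{"dp":[-14,-49,110],"angular":[0,0,0.005],"fingers":0}]' >/dev/null
python3 to.py 490 49 55 1.523
```

```text
now [462.8  51.3  54.8] [ 3.138e+00 -1.000e-03  1.523e+00] q [0.11 0.37 2.11 0.   0.66 0.15] F [ 0.5 -0.7 -1.2] op -0.0 t 20.75
dp [-1.0, 27.2, -0.1] ang [0.004, -0.001, 0.0]
```

```bash
python3 -m creep '[{"dp":[0,3,0],"angular":[0,0,0],"fingers":0},{"dp":[0,6,0],"angular":[0,0,0],"fingers":0},{"dp":[0,9,0],"angular":[0,0,0],"fingers":0},{"dp":[0,12,0],"angular":[0,0,0],"fingers":0},{"dp":[0,15,0],"angular":[0,0,0],"fingers":0}]' 
python3 -m creep '[{"dp":[0,3,0],"angular":[0,0,0],"fingers":0},{"dp":[0,6,0],"angular":[0,0,0],"fingers":0},{"dp":[0,9,0],"angular":[0,0,0],"fingers":0},{"dp":[0,12,0],"angular":[0,0,0],"fingers":0},{"dp":[0,15,0],"angular":[0,0,0],"fingers":0}]' 
python3 -m creep '[{"dp":[0,3,0],"angular":[0,0,0],"fingers":0},{"dp":[0,6,0],"angular":[0,0,0],"fingers":0},{"dp":[0,9,0],"angular":[0,0,0],"fingers":0},{"dp":[0,12,0],"angular":[0,0,0],"fingers":0},{"dp":[0,15,0],"angular":[0,0,0],"fingers":0}]'
```

```text
clock: 21.17
eef_pos: [479.2, 50.7, 56.8]
tcp_rot: [3.138, -0.001, 1.523]
contact_force: [-0.4, -0.3, 0.9]
opening: 0.001
clock: 21.58
eef_pos: [492.6, 49.8, 55.1]
tcp_rot: [3.141, -0.0, 1.523]
contact_force: [-0.7, 0.1, 0.4]
opening: 0.001
clock: 22.0
eef_pos: [507.0, 49.0, 54.8]
tcp_rot: [-3.141, 0.0, 1.523]
contact_force: [-0.9, 0.6, 1.2]
opening: -0.001
```

```bash
python3 -m creep '[{"dp":[0,4,0],"angular":[0,0,0],"fingers":0},{"dp":[0,8,0],"angular":[0,0,0],"fingers":0},{"dp":[0,12,0],"angular":[0,0,0],"fingers":0},{"dp":[0,16,0],"angular":[0,0,0],"fingers":0},{"dp":[0,20,0],"angular":[0,0,0],"fingers":0}]' 
python3 -m creep '[{"dp":[0,4,0],"angular":[0,0,0],"fingers":0},{"dp":[0,8,0],"angular":[0,0,0],"fingers":0},{"dp":[0,12,0],"angular":[0,0,0],"fingers":0},{"dp":[0,16,0],"angular":[0,0,0],"fingers":0},{"dp":[0,18,0],"angular":[0,0,0],"fingers":0}]' 
python3 - <<'E'
from h import *
sc=optics.grab_frame('scene')
cv2.imwrite('pics/scene8c.png',cv2.resize(sc[110:260,240:400],None,fx=4,fy=4,interpolation=cv2.INTER_CUBIC))
E
```

```text
clock: 22.42
eef_pos: [527.5, 48.1, 54.8]
tcp_rot: [-3.141, 0.0, 1.523]
contact_force: [-1.5, -0.7, -1.1]
opening: -0.002
clock: 22.83
eef_pos: [546.1, 47.3, 55.0]
tcp_rot: [3.141, -0.0, 1.523]
contact_force: [-1.7, -0.2, 0.2]
opening: 0.003
```

View pics/scene8c.png

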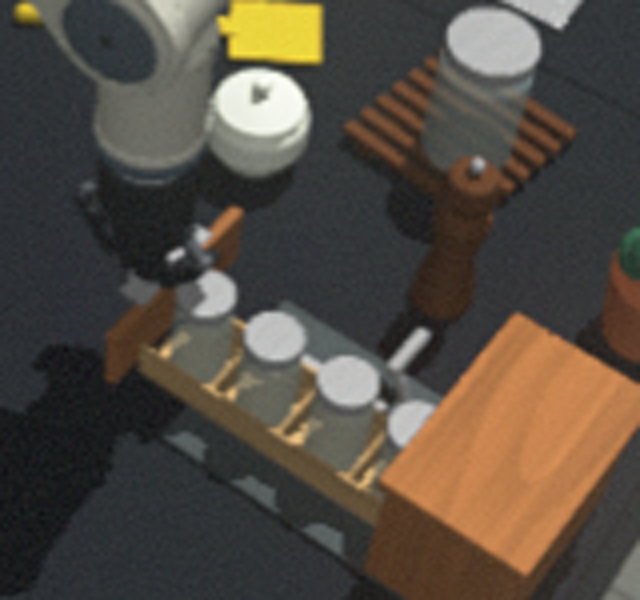

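```bash
python3 -m creep '[{"dp":[0,4,0],"angular":[0,0,0],"fingers":0},{"dp":[0,8,0],"angular":[0,0,0],"fingers":0},{"dp":[0,12,0],"angular":[0,0,0],"fingers":0},{"dp":[0,16,0],"angular":[0,0,0],"fingers":0},{"dp":[0,20,0],"angular":[0,0,0],"fingers":0}]' 
python3 -m creep '[{"dp":[0,3,0],"angular":[0,0,0],"fingers":0},{"dp":[0,6,0],"angular":[0,0,0],"fingers":0},{"dp":[0,9,0],"angular":[0,0,0],"fingers":0},{"dp":[0,12,0],"angular":[0,0,0],"fingers":0},{"dp":[0,14,0],"angular":[0,0,0],"fingers":0}]' 
python3 -m creep '[{"dp":[0,1.5,0],"angular":[0,0,0],"fingers":0},{"dp":[0,3,0],"angular":[0,0,0],"fingers":0},{"dp":[0,4.5,0],"angular":[0,0,0],"fingers":0},{"dp":[0,6,0],"angular":[0,0,0],"fingers":0},{"dp":[0,7.5,0],"angular":[0,0,0],"fingers":0}]'
```

```text
clock: 23.3
eef_pos: [565.6, 46.3, 55.0]
tcp_rot: [3.141, -0.0, 1.523]
contact_force: [-1.7, -0.4, 0.7]
opening: 0.003
clock: 23.72
eef_pos: [579.6, 45.6, 55.0]
tcp_rot: [3.141, -0.0, 1.523]
contact_force: [-1.6, 0.4, -0.1]
opening: 0.005
clock: 24.13
eef_pos: [586.7, 45.3, 55.0]
tcp_rot: [3.142, 0.0, 1.523]
contact_force: [-0.8, 0.2, -0.5]
opening: -0.001
```

```bash
python3 -m creep '[{"dp":[0,1.5,0],"angular":[0,0,0],"fingers":0},{"dp":[0,3,0],"angular":[0,0,0],"fingers":0},{"dp":[0,4.5,0],"angular":[0,0,0],"fingers":0},{"dp":[0,6,0],"angular":[0,0,0],"fingers":0},{"dp":[0,7.5,0],"angular":[0,0,0],"fingers":0}]'
```

```text
clock: 24.55
eef_pos: [594.3, 44.9, 55.0]
tcp_rot: [3.142, 0.0, 1.523]
contact_force: [-1.6, -0.6, 0.6]
opening: 0.003
```

```bash
python3 -m creep '[{"dp":[0,1.5,0],"angular":[0,0,0],"fingers":0},{"dp":[0,3,0],"angular":[0,0,0],"fingers":0},{"dp":[0,4.5,0],"angular":[0,0,0],"fingers":0}]'
python3 -m creep '[{"dp":[0,1,0],"angular":[0,0,0],"fingers":0},{"dp":[0,2,0],"angular":[0,0,0],"fingers":0},{"dp":[0,3,0],"angular":[0,0,0],"fingers":0}]'
```

```text
clock: 24.8
eef_pos: [598.8, 44.7, 55.0]
tcp_rot: [3.142, 0.0, 1.523]
contact_force: [-1.6, 0.5, 0.6]
opening: -0.001
clock: 25.05
eef_pos: [601.7, 44.6, 54.9]
tcp_rot: [-3.142, 0.0, 1.523]
contact_force: [-0.9, -0.4, 1.3]
opening: 0.003
```

```bash
python3 -m creep '[{"dp":[0,1,0],"angular":[0,0,0],"fingers":0},{"dp":[0,2,0],"angular":[0,0,0],"fingers":0},{"dp":[0,3,0],"angular":[0,0,0],"fingers":0}]'
python3 -m creep '[{"dp":[0,1,0],"angular":[0,0,0],"fingers":0},{"dp":[0,2,0],"angular":[0,0,0],"fingers":0},{"dp":[0,3,0],"angular":[0,0,0],"fingers":0}]'
```

```text
clock: 25.3
eef_pos: [604.7, 44.4, 54.9]
tcp_rot: [-3.142, 0.0, 1.523]
contact_force: [-1.8, -0.7, 0.7]
opening: 0.001
clock: 25.55
eef_pos: [606.2, 44.3, 54.8]
tcp_rot: [-3.138, 0.0, 1.523]
contact_force: [-9.8, 0.2, 9.7]
opening: 0.001
```

```bash
python3 -m creep '[{"dp":[0,0.8,-0.5],"angular":[0,0,0],"fingers":0},{"dp":[0,1.2,-1],"angular":[0,0,0],"fingers":0}]'
python3 -m creep '[{"dp":[0,-6,0],"angular":[0,0,0],"fingers":0},{"dp":[0,-30,0],"angular":[0,0,0],"fingers":0},{"dp":[0,-70,0],"angular":[0,0,0],"fingers":0},{"dp":[0,-100,0],"angular":[0,0,0],"fingers":0}]'
python3 -m creep '[{"dp":[0,-10,-40],"angular":[0,0,0],"fingers":0},{"dp":[0,-30,-80],"angular":[0,0,0],"fingers":0},{"dp":[30,-60,-110],"angular":[0,0,0],"fingers":0},{"dp":[60,-90,-110],"angular":[0,0,0],"fingers":0},{"dp":[90,-100,-110],"angular":[0,0,0],"fingers":0}]'
python3 - <<'E'
from h import *
t=optics.grab_frame('top');sc=optics.grab_frame('scene')
cv2.imwrite('pics/top9c.png',cv2.resize(t[75:245,100:345],None,fx=3.2,fy=3.2,interpolation=cv2.INTER_CUBIC))
cv2.imwrite('pics/scene9c.png',cv2.resize(sc[90:280,230:420],None,fx=3.1,fy=3.1,interpolation=cv2.INTER_CUBIC))
cv2.imwrite('pics/top9.png',t)
for n,im,a in[('top',t,(190,250,75,215)),('scene',sc,(255,370,150,250))]:
    c=cam(n);hsv=cv2.cvtColor(im,cv2.COLOR_BGR2HSV)
    m=((hsv[...,1]<35)&(hsv[...,2]>150)).astype(np.uint8)
    k,l,st,ce=cv2.connectedComponentsWithStats(m)
    for i in range(1,k):
        if st[i][4]>30 and a[0]<ce[i][0]<a[1] and a[2]<ce[i][1]<a[3]: print(n,st[i],ce[i].round(1),onz(c,ce[i],111)[:2].round(1))
E
```

```text
clock: 25.72
eef_pos: [606.0, 44.3, 55.0]
tcp_rot: [-3.136, 0.0, 1.523]
contact_force: [-7.1, 1.3, -2.5]
opening: -0.002
clock: 26.05
eef_pos: [507.0, 49.0, 55.7]
tcp_rot: [-3.142, -0.0, 1.523]
contact_force: [-1.0, 0.2, -0.3]
opening: 0.003
clock: 26.47
eef_pos: [412.6, 143.2, 168.1]
tcp_rot: [3.138, -0.001, 1.521]
contact_force: [0.0, 0.5, 0.3]
opening: -0.001
top [221 121  15  12 148] [227.8 126.2] [789.4  37.5]
top [209 133  28  51 491] [218.4 166.3] [653.5  71.7]
top [221 137  15  15 179] [227.9 143.9] [727.9  38.9]
top [221 155  15  16 179] [227.4 162.8] [664.   42.4]
scene [286 175  22  21 171] [296.7 184.9] [626.1  46.5]
scene [301 187  14  12 136] [307.4 192.9] [668.2  40.8]
scene [314 198  35  23 259] [330.7 207.7] [751.8  36.5]
```

View pics/top9c.png

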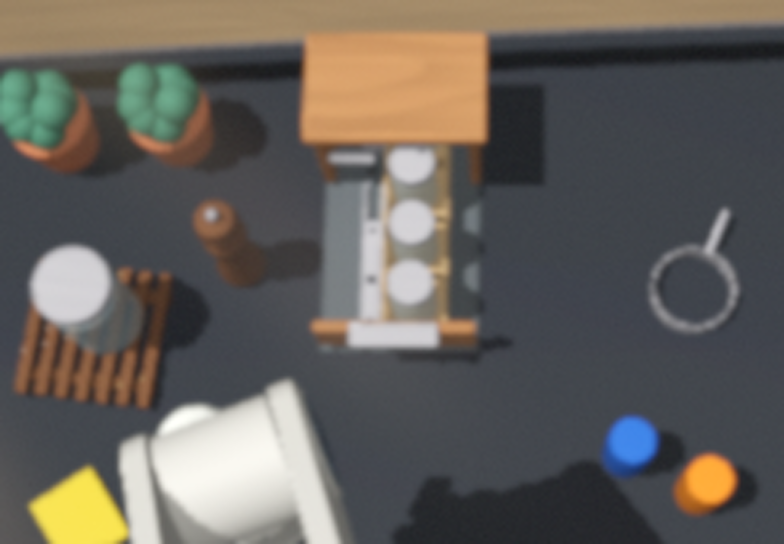

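View pics/scene9c.png

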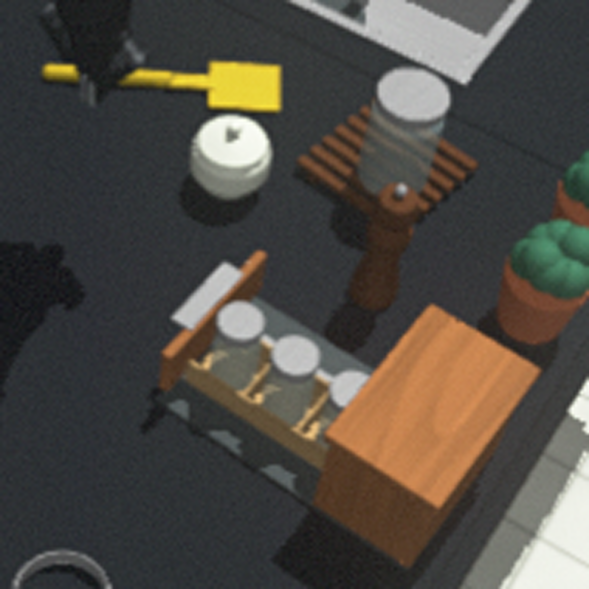

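```bash
python3 - <<'E'
from h import *
t=cv2.imread('pics/top9.png')
cv2.imwrite('pics/t9z.png',cv2.resize(t[165:195,190:260],None,fx=10,fy=10,interpolation=cv2.INTER_NEAREST))
c=cam('top')
for v in(183,184,185):print(v,onz(c,(203,v),6).round(1),onz(c,(245,v),6).round(1))
for v in(176,177,178,179):print(v,onz(c,(200,v),88).round(1),onz(c,(246,v),88).round(1))
t0=cv2.imread('pics/top0.png')
cv2.imwrite('pics/t0z.png',cv2.resize(t0[165:195,190:260],None,fx=10,fy=10,interpolation=cv2.INTER_NEAREST))
E
```

```text
183 [627.1 134.9   6. ] [620.7 -10.    6. ]
184 [623.5 135.    6. ] [617.2  -9.9   6. ]
185 [620. 135.   6.] [613.6  -9.7   6. ]
176 [630.  134.5  88. ] [623.4 -15.6  88. ]
177 [626.7 134.5  88. ] [620.  -15.5  88. ]
178 [623.3 134.6  88. ] [616.7 -15.4  88. ]
179 [619.9 134.6  88. ] [613.3 -15.3  88. ]
```

View pics/t9z.png

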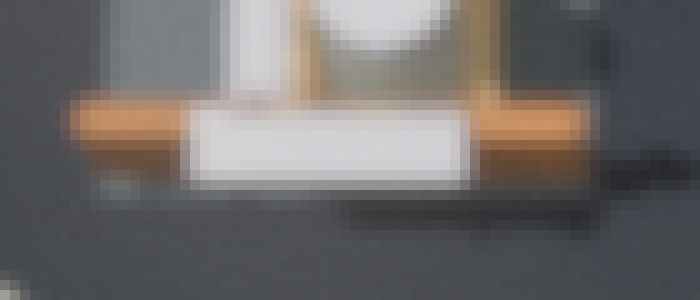

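View pics/t0z.png

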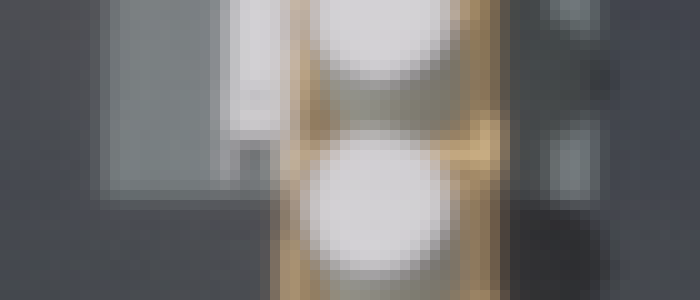

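```bash
python3 - <<'E'
from h import *
c=cam('top')
for th in(0,.15,.3):
    ph=.983-th;F=np.array([618.6,43.7,0]);ex=np.array([.9988,-.048,0]);ey=np.array([.048,.9988,0])
    print(th,proj(c,[F+ex*(225-64.6*np.cos(ph))+ey*72+[0,0,34+64.6*np.sin(ph)]]).round(1))
t=cv2.imread('pics/top9.png');g=cv2.cvtColor(t,cv2.COLOR_BGR2GRAY)
print(g[116:132,205:215].mean(1).round())
print(r.sense()['contact_force'].round(1))
E
```

```text
0 [[207.6 123.7]]
0.15 [[207.7 126.5]]
0.3 [[207.9 129.1]]
[166. 167. 153. 121.  92.  87. 110. 147. 167. 150. 108.  77.  69.  69.
  73.  90.]
[ 0.6  0.6 -0.9]
```

```bash
python3 -c "
from rig import r
print(r.sign_off())"
```

```text
the job is handed in; nothing more can be done
None
```

I finished every step and handed the job in at about 26.6 s. The robot reports no verdict, so whether it passed is not known.

- **Locking:** I pinched the lever bar and drew the drawer about 33 mm further out. The pin landed on the strip at about 14 N at the bar. I eased outward until it dropped into the slot. The lever then went fully down with at most 15 N at the bar, against a limit of about 25 N. The wrist picture fitted 0.70 rad.
- **Jar:** I gripped it by the lid and lowered it to touch the pocket floor at about 7 N. After I let go, the scene picture put its lid within about 1 mm of midway between its neighbours'. One wrist-picture spacing came out about 8 mm short to the fourth jar, probably because the arm was still settling or that lid was partly hidden. The scene and later top views did not show it.
- **Release and closing:** I lifted the lever to its upper stop (about 20 N), then pushed the drawer front home until it stopped at about 10 N.
- **Last checks:**
    - The drawer face lines up with the base's front edge to within the 2 mm calibration.
    - The lever bar is at its fully-up position in the top picture.
    - The jar stands upright in line with the others, its lid partly hidden by the surround.
    - The other objects look unmoved; I did not measure them at the end.
    - The arm is clear and the contact force is about zero.

One early approach move went the wrong way because I typed its direction wrong. It touched nothing, and I corrected it on the next move.

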